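# Turn the wrong-handed corner brackets on the kit board

## Robot

A 6-joint arm with a two-finger parallel gripper is mounted at the origin on the work surface. World frame = base frame: x ahead of the robot, y to its left, z up, the work surface at z = 0. Lengths are in mm, angles in rad, forces in N, time in s.
With the tool pointing down it reaches from about 350 to 775 mm from the base axis. Payload 7.3 kg.
Tool frame: the origin (TCP) lies between the finger pads; the fingertips stand bot.tips_ahead ahead of it and the grasp point (between the pads) lies 6 mm ahead of it (bot.tips_ahead is the distance from the TCP to the fingertips, in mm); z points along the fingers, y is the line along which they close (so a half turn about z gives the same grasp; the last joint's range is limited). The gripper opens to 92 mm and grips with 3 to 60 N. Pads are 19 mm wide; open, the fingers measure 130 mm over their backs; the gripper's body (75 mm by 190 mm) begins 47 mm behind the grasp point.
Start: joints at [1.133, 0.342, 1.524, -0, 1.275, -0.146], TCP at [151.014, 502.829, 251.741] pointing down, gripper open.
Joint ranges: [-2.53, 2.53], [-0.77, 2.02], [0.04, 2.7], [-1, 4.14], [0.28, 2.66], [-3.11, 3.11]. Speed limits (rad/s): [2.57, 2.57, 3.14, 3.14, 3.14, 3.14].

## Interface

Orientations are given as [roll, pitch, yaw] about the fixed x, y, z axes, in that order (R = Rz(yaw) Ry(pitch) Rx(roll)).
In Python, from plant import bot gives the robot as it stands. The module is installed in compiled form; this text tells all that it offers.
- The arm moves only by the tool step_arm, never from a script. Its argument "targets" is one flat list of numbers, 7 for each row, row after row: the opening, from 0 (shut) to 1 (fully open), then the shift along the tool's x, y, z each as a share of 100 mm, from -1 to 1, then the turn, a rotation vector about the tool's x, y, z each as a share of pi/4 rad, from -1 to 1. A call has 1 to 20 rows; each row is the pose to reach, as a shift and turn from the pose commanded when the call began, along the tool's axes at that moment; what a row does not reach only later rows make up. A row lasts 1/8 s, in which the tool goes at most 62.5 mm and 10.7 degrees, less where a joint would pass 70% of its speed; a pose out of reach is approached as far as the arm can. A call with a number of a shift or a turn outside -1 to 1 is refused whole. A call with a gripper value outside its range is refused whole. The fingers move at their own pace and stop on an object; the grip force is fixed at half the most. Time passes only in rows, so rows that repeat a pose let the fingers close. It gives the time, the measured TCP pose, the force, the opening and the grip force at its end, in the units of the state.
- bot.get_obs(): the state, without advancing time (a new reading comes with each control period).
- bot.capture(name): name is "scene" or "top" or "wrist"; returns (picture, depth): 384x512x3 uint8, blue, green, red; 384x512 float32, mm along the optical axis (not along the pixel's ray), 0 where there is no reading.
- bot.camera_info(name): a dict with "fx", "fy", "cx", "cy" (pixels), "camera_from_world" (4x4, takes a point from world to camera coordinates); the wrist camera has in their place "hand_eye" (4x4, takes a point from camera to tool coordinates, whose origin is the TCP and whose axes are the flange's). Camera axes: x right, y down, z forward; pixel columns grow to the right and rows downward; lengths in mm; the calibration is good to about 2 mm. A picture is of the moment at which its call begins: read the wrist's pose just before it. camera_info takes no time and is no camera call.
- bot.close_job(): hands the job in; it is judged then, once.
The state is a dict: "time": time; "joint_positions": joint angles; "dq": joint speeds; "tau": joint torques, N m; "tool_pos": TCP position; "tcp_rot": TCP orientation; "contact_force": force on the tool from outside, world axes, zero at the start; "moment": the same for the moment, N m; "grip_width": finger opening in mm; "finger_force": force on a finger pad.
Only numpy, scipy, OpenCV 4.12 (cv2) and the standard library are available. Lean on these libraries where they do the work, as an engineer would, in place of code of your own. Each camera call takes 0.05 s, during which the arm holds its last target. There are 200 camera calls.

## Task

The corner brackets on the kit board must all be the same hand: looking into a bracket's open side, the side cheek has to be on the left. Turn over each bracket that has its cheek on the right, so that it stands flat on its other flange, and set it down again in the middle of its own slanted bay, in line with the bay and with its open side to the front (the end nearer the robot), as before. Leave the brackets that are already right, and the things around the board, where they are.

Things in the scene. Friction and masses are not known exactly. Their poses are not given: they have to be found in the camera images.
- board: fixed black kit board 190 x 710 x 12 mm, long side roughly along the robot's y, origin under its centre, top 12 above the bench. White lines mark four slanted bays in a row, 150 apart. The board's x axis is the bays' long direction, pointing away from the robot to its right; y is across them. In each bay stands one bracket, open side roughly to the bay's front end (-x, robot's front left).
- bay1 (a point): Bay 1 of the board, on its top face: a bracket standing well in its bay has its mid point above this point. Same axes as the board. Any bracket can be in any bay at the start.
- bay2 (a point): Bay 2 of the board, on its top face: a bracket standing well in its bay has its mid point above this point. Same axes as the board. Any bracket can be in any bay at the start.
- bay3 (a point): Bay 3 of the board, on its top face: a bracket standing well in its bay has its mid point above this point. Same axes as the board. Any bracket can be in any bay at the start.
- bay4 (a point): Bay 4 of the board, on its top face: a bracket standing well in its bay has its mid point above this point. Same axes as the board. Any bracket can be in any bay at the start.
- bracket1_mid (a point): Cast aluminium corner bracket, all four alike (0.2-0.5 kg): two equal flanges at right angles, 100 long, 58 wide, 8 thick (outer 45 only 26 wide, cheek side); solid fillet in the inner corner, full width, to 40 from the corner edge along the diagonal; at one end a side plate 6 thick, the cheek, to 56 along the diagonal. Point: in the fillet, mid-width, 26 from both flanges' outer faces; axes: see bracket1_pend.
- bracket1_pend (a point): Middle of the end edge of bracket 1's flange P, at (-74, 16, -22) mm from its mid point in the part's axes: y along the corner edge towards the cheek, flange P runs from the corner along -x, flange Q along +z. Standing on P (z up), seen from its open side, the cheek is on the left; standing on Q (x down) it is on the right. Grip: across the 58 mm width at mid, tool leaning 45 degrees over the open side.
- bracket2_mid (a point): Cast aluminium corner bracket, all four alike (0.2-0.5 kg): two equal flanges at right angles, 100 long, 58 wide, 8 thick (outer 45 only 26 wide, cheek side); solid fillet in the inner corner, full width, to 40 from the corner edge along the diagonal; at one end a side plate 6 thick, the cheek, to 56 along the diagonal. Point: in the fillet, mid-width, 26 from both flanges' outer faces; axes: see bracket2_pend.
- bracket2_pend (a point): Middle of the end edge of bracket 2's flange P, at (-74, 16, -22) mm from its mid point in the part's axes: y along the corner edge towards the cheek, flange P runs from the corner along -x, flange Q along +z. Standing on P (z up), seen from its open side, the cheek is on the left; standing on Q (x down) it is on the right. Grip: across the 58 mm width at mid, tool leaning 45 degrees over the open side.
- bracket3_mid (a point): Cast aluminium corner bracket, all four alike (0.2-0.5 kg): two equal flanges at right angles, 100 long, 58 wide, 8 thick (outer 45 only 26 wide, cheek side); solid fillet in the inner corner, full width, to 40 from the corner edge along the diagonal; at one end a side plate 6 thick, the cheek, to 56 along the diagonal. Point: in the fillet, mid-width, 26 from both flanges' outer faces; axes: see bracket3_pend.
- bracket3_pend (a point): Middle of the end edge of bracket 3's flange P, at (-74, 16, -22) mm from its mid point in the part's axes: y along the corner edge towards the cheek, flange P runs from the corner along -x, flange Q along +z. Standing on P (z up), seen from its open side, the cheek is on the left; standing on Q (x down) it is on the right. Grip: across the 58 mm width at mid, tool leaning 45 degrees over the open side.
- bracket4_mid (a point): Cast aluminium corner bracket, all four alike (0.2-0.5 kg): two equal flanges at right angles, 100 long, 58 wide, 8 thick (outer 45 only 26 wide, cheek side); solid fillet in the inner corner, full width, to 40 from the corner edge along the diagonal; at one end a side plate 6 thick, the cheek, to 56 along the diagonal. Point: in the fillet, mid-width, 26 from both flanges' outer faces; axes: see bracket4_pend.
- bracket4_pend (a point): Middle of the end edge of bracket 4's flange P, at (-74, 16, -22) mm from its mid point in the part's axes: y along the corner edge towards the cheek, flange P runs from the corner along -x, flange Q along +z. Standing on P (z up), seen from its open side, the cheek is on the left; standing on Q (x down) it is on the right. Grip: across the 58 mm width at mid, tool leaning 45 degrees over the open side.
- dispenser: bystander: white squeeze bottle, 60 mm across, 150 tall; origin at the centre of its foot
- driver: bystander: black power screwdriver lying on the bench, 220 long, 36 thick, along its x; origin under its handle
- screwbin: bystander: blue open bin 110 x 150 x 60 mm; origin under its centre
There are look-alikes about, which are no part of the job. Leave any pink or red look-alike of the part that bears bracket3_mid alone. What is shaped like the part that bears bracket4_mid but black is not meant.

How it is judged:
By the outcome, as a careful person would: the job done as asked, in the order asked, and still so for the second after the job is handed in, with the robot touching nothing.
It also fails if it takes over 72 s, if anything falls off the work surface, if the arm or the gripper's body presses on something with over 40 N, if the wrist force passes 120 N, or if a joint passes its speed limit or range.

## Working session

There is one attempt and no reset: what is moved stays moved. The work goes in short steps, Python scripts to look and compute and a tool call to move; the robot and the scene stay as the last step left them, time stands still between calls to the robot, and variables do not carry over. Pictures are saved under pics/ and viewed, at most 10 in all, crops included, and the job is handed in when it is done.

Besides the shell and the picture viewer there is one more tool, called after ">>>" as name(argument=value, ...) on one line, values as JSON. step_arm: Moves the arm, as the interface text tells. Shift numbers are shares of 100 mm and turn numbers shares of pi/4 rad, none past 1 either way. Its arguments: {"type":"object","properties":{"targets":{"type":"array"}},"required":["targets"]}

```bash
mkdir -p pics; python3 - <<'E'
from plant import bot
import cv2,numpy as np
o=bot.get_obs();print(o['time'],o['tool_pos'],o['tcp_rot'],bot.tips_ahead)
for n in('scene','top'):
    p,d=bot.capture(n);np.savez(f'{n}0.npz',p=p,d=d);c=bot.camera_info(n);print(n,c)
    cv2.imwrite(f'pics/{n}0.png',cv2.resize(p,(800,600),interpolation=cv2.INTER_CUBIC))
print(bot.camera_info('wrist'))
E
```

```text
0.0 [150.82854257 502.47709197 251.03588765] [-3.14003901e+00 -2.29033741e-04  2.84983984e+00] 25.0
scene {'fx': 446.62524003543615, 'fy': 446.62524003543615, 'cx': 255.9248608773875, 'cy': 188.59169704700938, 'camera_from_world': array([[ 8.19102988e-01,  5.73637179e-01,  3.26836916e-03,
        -5.15111682e+02],
       [ 4.62303683e-01, -6.56734000e-01, -5.95798420e-01,
        -1.91357508e+02],
       [-3.39625676e-01,  4.89531245e-01, -8.03127363e-01,
         1.76901032e+03],
       [ 0.00000000e+00,  0.00000000e+00,  0.00000000e+00,
         1.00000000e+00]])}
top {'fx': 388.7706140708936, 'fy': 388.7706140708936, 'cx': 258.7636849362345, 'cy': 188.41629982499398, 'camera_from_world': array([[-1.31641398e-03, -9.99741065e-01,  2.27171544e-02,
         1.06139770e+01],
       [-9.92526661e-01, -1.46573198e-03, -1.22019175e-01,
         6.13954734e+02],
       [ 1.22020877e-01, -2.27080091e-02, -9.92267732e-01,
         1.28335108e+03],
       [ 0.00000000e+00,  0.00000000e+00,  0.00000000e+00,
         1.00000000e+00]])}
{'fx': 282.5222615423796, 'fy': 282.5222615423796, 'cx': 257.76679325904337, 'cy': 189.01382501490647, 'hand_eye': array([[ 8.09291134e-04, -9.62064686e-01, -2.72820244e-01,
         7.25973665e+01],
       [ 9.99999653e-01,  8.32798306e-04,  2.96349446e-05,
        -7.03092839e-01],
       [ 1.98693503e-04, -2.72820173e-01,  9.62065026e-01,
        -1.32905505e+02],
       [ 0.00000000e+00,  0.00000000e+00,  0.00000000e+00,
         1.00000000e+00]])}
```

View pics/top0.png

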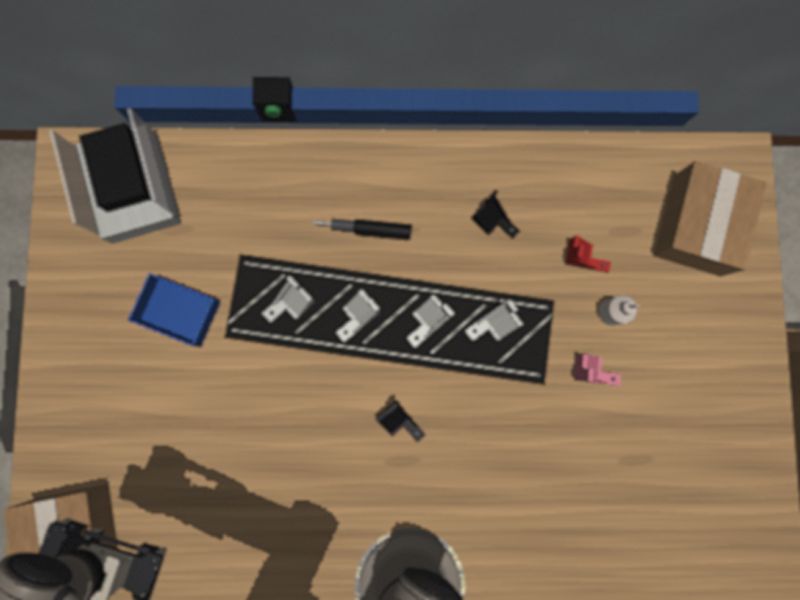

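View pics/scene0.png

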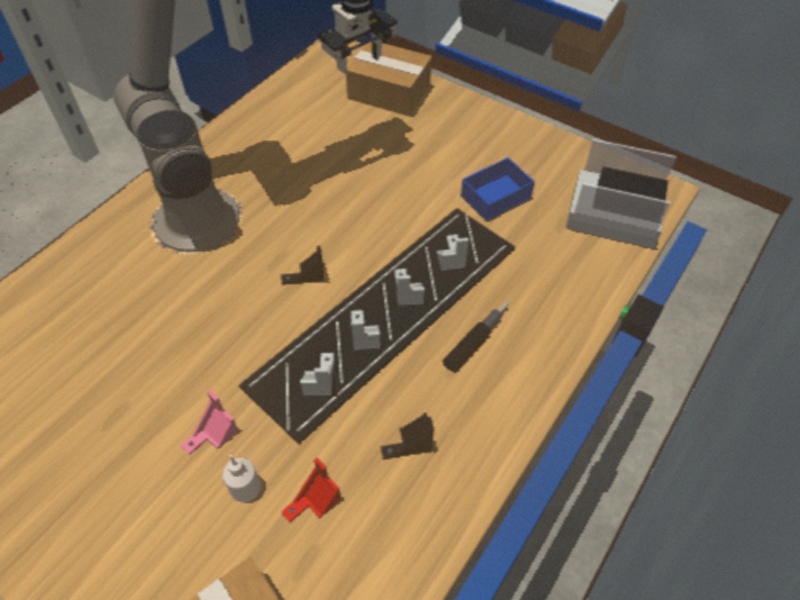

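```bash
cat > h.py <<'E'
import numpy as np,cv2
from plant import bot
def ray(n,uv,z,T=None):
    c=bot.camera_info(n);M=np.linalg.inv(c['camera_from_world']) if T is None else T
    uv=np.atleast_2d(np.asarray(uv,float))
    d=np.c_[(uv[:,0]-c['cx'])/c['fx'],(uv[:,1]-c['cy'])/c['fy'],np.ones(len(uv))]@M[:3,:3].T
    o=M[:3,3];return o+d*((z-o[2])/d[:,2])[:,None]
def cloud(n,d,T=None):
    c=bot.camera_info(n);M=np.linalg.inv(c['camera_from_world']) if T is None else T
    v,u=np.mgrid[:d.shape[0],:d.shape[1]]
    P=np.dstack([(u-c['cx'])/c['fx']*d,(v-c['cy'])/c['fy']*d,d])
    return P@M[:3,:3].T+M[:3,3]
def quad(p,n,z,x0,x1,y0,y1,s,T=None): # rectified: right=-y, up=+x
    c=bot.camera_info(n);M=c['camera_from_world'] if T is None else np.linalg.inv(T)
    W=np.array([[x1,y1,z],[x1,y0,z],[x0,y0,z],[x0,y1,z]],float)
    q=W@M[:3,:3].T+M[:3,3];uv=np.c_[q[:,0]/q[:,2]*c['fx']+c['cx'],q[:,1]/q[:,2]*c['fy']+c['cy']]
    w,h=int((y1-y0)*s),int((x1-x0)*s)
    H=cv2.getPerspectiveTransform(uv.astype(np.float32),np.float32([[0,0],[w,0],[w,h],[0,h]]))
    return cv2.warpPerspective(p,H,(w,h),flags=cv2.INTER_CUBIC)
E
python3 - <<'E'
from h import *
f=np.load('top0.npz');p,d=f['p'],f['d']
P=cloud('top',d);g=p.max(2)
m=((g<60)).astype(np.uint8);n,l,s,_=cv2.connectedComponentsWithStats(m)
for n_ in ('bench','x'):pass
# board: hull of dark comps in region
R=np.zeros_like(m);R[155:250,140:360]=1;m=m*R
m=cv2.morphologyEx(m,cv2.MORPH_CLOSE,np.ones((5,5)))
n,l,s,_=cv2.connectedComponentsWithStats(m);k=1+np.argmax(s[1:,4]);print(s[k])
cs,_=cv2.findContours((l==k).astype(np.uint8),cv2.RETR_EXTERNAL,cv2.CHAIN_APPROX_NONE)
w=ray('top',cs[0][:,0],12);r=cv2.minAreaRect(w[:,:2].astype(np.float32));print(r,cv2.boxPoints(r))
print('board z',np.median(P[...,2][(l==k)&(g<60)]),'bench z',np.median(P[260:290,280:350,2]))
im=quad(p,'top',12,r[0][0]-150,r[0][0]+150,r[0][1]-400,r[0][1]+400,1)
cv2.imwrite('pics/rect.png',im)
Z=np.where((P[...,2]>20)&(d>0),1,0).astype(np.uint8)*R
n,l,s,_=cv2.connectedComponentsWithStats(Z)
for k in range(1,n):
    if s[k,4]>60:print(s[k],P[l==k].max(0),P[l==k].mean(0))
E
```

```text
[ 145  164  209   81 8557]
((564.18359375, 40.786407470703125), (700.1703491210938, 182.46966552734375), 81.64942932128906) [[ 423.0733  -292.33716]
 [ 603.60846 -318.83716]
 [ 705.2939   373.90997]
 [ 524.7587   400.40997]]
board z 12.301399260423977 bench z 0.41202213737005877
[169 177  33  29 371] [641.20767165 315.95612308 116.02134548] [601.89003115 256.00104408  45.74624959]
[216 186  26  32 347] [618.37201277 156.10809409 117.22744024] [573.79225209 109.26429958  45.68911062]
[260 189  30  31 352] [608.2303201    6.18584395 117.93298305] [565.58375152 -45.00060192  46.85604111]
[299 192  35  26 400] [ 593.95119969 -126.69123738  117.4149931 ] [ 556.53541693 -191.08926669   47.4816287 ]
```

View pics/rect.png

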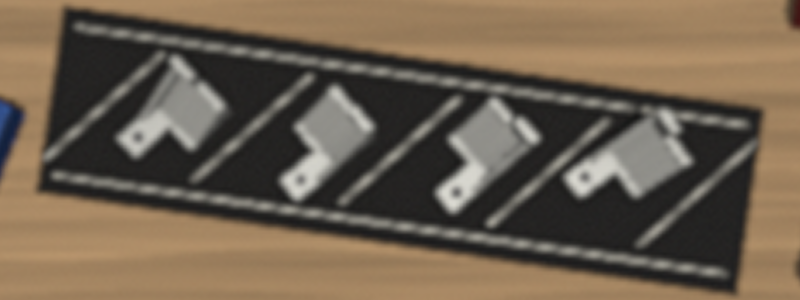

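Candidates, in the rectified view (aluminium, on the board): (170,105), (330,140), (485,155) and (625,150). The black, red and pink look-alikes are off the board. The ones at 330 and 485 seem to have the tongue and cheek on the right. I'll confirm that from the wrist camera.

>>> step_arm(targets=[1, -1, -0.65, 0, 0, 0, 0, 1, -1, -0.65, 0, 0, 0, 0])

```text
time: 0.35
tool_pos: [228.4, 410.6, 251.2]
tcp_rot: [-3.141, -0.0, 2.852]
contact_force: [0.4, -0.0, -0.5]
grip_width: 92.3
finger_force: 0.0
```

>>> step_arm(targets=[1, -1, -0.65, 0, 0, 0, 0, 1, -1, -0.65, 0, 0, 0, 0])

```text
time: 0.6
tool_pos: [306.0, 319.1, 251.6]
tcp_rot: [-3.142, 0.0, 2.85]
contact_force: [-0.8, 0.6, 0.1]
grip_width: 91.8
finger_force: 0.0
```

>>> step_arm(targets=[1, -1, -0.65, 0, 0, 0, 0, 1, -1, -0.65, 0, 0, 0, 0])

```text
time: 0.85
tool_pos: [383.2, 228.0, 251.6]
tcp_rot: [3.142, -0.0, 2.849]
contact_force: [0.4, 1.5, -0.2]
grip_width: 91.6
finger_force: 0.0
```

>>> step_arm(targets=[1, -1, -0.65, 0, 0, 0, 0, 1, -1, -0.65, 0, 0, 0, 0])

```text
time: 1.1
tool_pos: [460.3, 136.9, 251.6]
tcp_rot: [3.142, -0.0, 2.849]
contact_force: [1.2, 1.7, 0.0]
grip_width: 91.6
finger_force: 0.0
```

>>> step_arm(targets=[1, -0.7, -0.6, 0, 0, 0, 0.7, 1, -0.7, -0.6, 0, 0, 0, 0.7, 1, -0.7, -0.6, 0, 0, 0, 0.7, 1, -0.7, -0.6, 0, 0, 0, 0.7])

```text
time: 1.6
tool_pos: [509.0, 60.8, 251.2]
tcp_rot: [-3.141, -0.001, 2.301]
contact_force: [0.2, 0.1, -0.1]
grip_width: 92.0
finger_force: 0.0
```

```bash
cat >> h.py <<'E'
from scipy.spatial.transform import Rotation as Ro
def tool():
    o=bot.get_obs();T=np.eye(4);T[:3,:3]=Ro.from_euler('xyz',o['tcp_rot']).as_matrix();T[:3,3]=o['tool_pos'];return T,o
def wcam():
    T,o=tool();p,d=bot.capture('wrist');return p,d,T@bot.camera_info('wrist')['hand_eye']
E
python3 - <<'E'
from h import *
p,d,T=wcam();np.savez('w1.npz',p=p,d=d,T=T)
_,o=tool();print(o['time'],o['tool_pos'],o['tcp_rot'],o['joint_positions'])
cv2.imwrite('pics/w1.png',cv2.resize(p,(800,600),interpolation=cv2.INTER_CUBIC))
E
```

```text
1.65 [508.85037027  61.14910504 251.38665198] [-3.14108280e+00 -6.67211972e-04  2.30356556e+00] [-3.01051440e-02  3.19893599e-01  1.55764763e+00  1.36315478e-04
  1.26488102e+00 -7.62915659e-01]
```

View pics/w1.png

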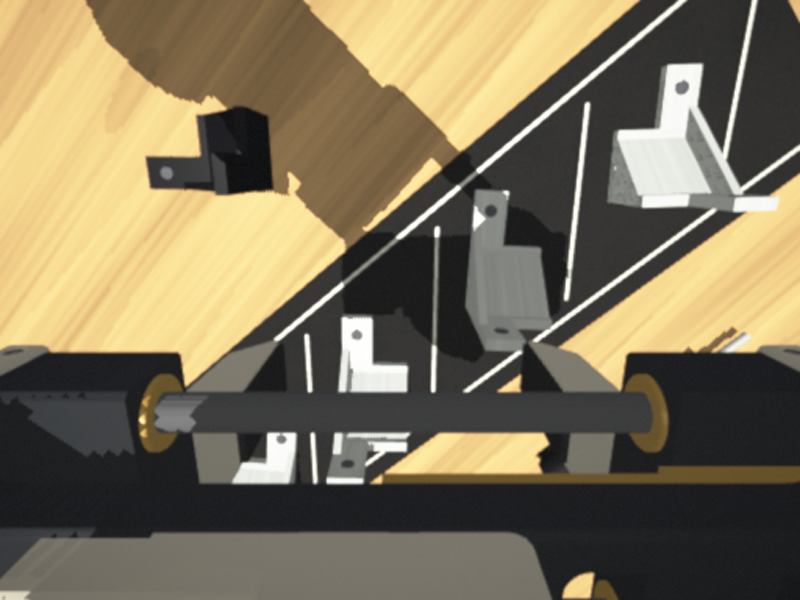

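The wrist view has image up as front, so image left is the viewer's right. Cheek and tongue are on the viewer's right for the bracket at (510,265) (B) and the one at (370,400) (C). They are on the left for A (690,130) and D (265,455). So B and C get turned over.

```bash
python3 - <<'E'
from h import *
for nm,n in(('w1','wrist'),('top0','top')):
    f=np.load(nm+'.npz');p,d=f['p'],f['d'];T=f['T'] if n=='wrist' else None
    P=cloud(n,d,T)
    hsv=cv2.cvtColor(p,cv2.COLOR_BGR2HSV)
    m=((hsv[...,1]<60)&(hsv[...,2]>(110 if n=='wrist' else 110))&(abs(P[...,2]-12)<5)).astype(np.uint8)
    k,l,s,c=cv2.connectedComponentsWithStats(m)
    print(n)
    for i in range(1,k):
        if s[i,4]<18 :continue
        v,u=np.where(l==i);w=ray(n,np.c_[u,v],12,T)[:,:2]
        if not(400<w[:,0].mean()<720 and -350<w[:,1].mean()<420):continue
        r=cv2.minAreaRect(w.astype(np.float32));a,b=sorted(r[1])
        if b<80 or a>25:continue
        mu=w.mean(0);vx=cv2.fitLine(w.astype(np.float32),cv2.DIST_HUBER,0,.01,.01).ravel()
        t=(w-vx[2:])@vx[:2];e0,e1=vx[2:]+vx[:2]*t.min(),vx[2:]+vx[:2]*t.max()
        print('line L%.0f ang%.2f'%(b,np.degrees(np.arctan2(vx[1],vx[0]))),e0.round(1),e1.round(1))
    m=((P[...,2]>17)&(P[...,2]<125)&(d>0)&(hsv[...,1]<70)&(P[...,0]>470)&(P[...,0]<690)&(abs(P[...,1]-40)<340)).astype(np.uint8)
    k,l,s,c=cv2.connectedComponentsWithStats(m)
    for i in range(1,k):
        if s[i,4]<150:continue
        Q=P[l==i];r=cv2.minAreaRect(Q[:,:2].astype(np.float32));print('part',s[i],np.round(r[0],1),np.round(r[1],1),round(r[2],2),Q[:,2].max())
E
```

```text
wrist
line L423 ang81.72 [472.3 -74.6] [533.2 343.9]
line L161 ang-48.33 [532.9 248.7] [640.  128.3]
line L183 ang81.79 [647.2  82.6] [673.3 264.2]
line L154 ang-48.31 [510.8 100.5] [613.  -14.3]
part [ 390   42  108   94 4936] [589.4 264.1] [60.3 99.9] 43.52 114.2061486092689
part [ 298  122   55  104 3682] [568.3 121.8] [ 58.5 100.3] 39.55 114.26929134595918
part [ 216  203   44   48 1316] [544.4 -18.8] [57.  64.9] 41.23 48.917750839836856
part [148 278  41  32 823] [ 538.2 -167.8] [54.9 56.1] 31.95 40.35504556793694
part [209 278  51  32 986] [584.5 -64.5] [58.9 15.1] 32.19 113.76607201609636
top
part [167 175  35  31 429] [595.1 273.6] [ 89.1 101.6] 47.01 116.02134548199797
part [216 186  27  32 396] [569.9 120.9] [ 62.  106.3] 36.82 117.22744024231406
part [260 189  30  33 411] [559.5 -33. ] [ 66.  109.5] 43.82 117.9329830467218
part [298 192  36  26 450] [ 548.7 -190.5] [ 68.2 124.3] 38.86 117.41499309659048
```

>>> step_arm(targets=[1, -0.9, -0.4, 0, 0, 0, 0, 1, -0.9, -0.4, 0, 0, 0, 0])

```text
time: 1.9
tool_pos: [539.6, -33.7, 251.8]
tcp_rot: [-3.142, 0.001, 2.305]
contact_force: [-0.4, 0.2, -0.1]
grip_width: 91.8
finger_force: 0.0
```

>>> step_arm(targets=[1, -0.9, -0.4, 0, 0, 0, 0, 1, -0.9, -0.4, 0, 0, 0, 0, 1, -0.9, -0.4, 0, 0, 0, 0])

```text
time: 2.28
tool_pos: [569.6, -128.1, 251.1]
tcp_rot: [-3.141, -0.0, 2.301]
contact_force: [0.0, 0.9, 0.7]
grip_width: 91.7
finger_force: 0.0
```

```bash
cat > meas.py <<'E'
from h import *
U=np.array([.1435,.9897]);yb=np.radians(-48.3);X=np.array([np.cos(yb),np.sin(yb)]);Y=np.array([-X[1],X[0]])
BAY={k:np.array([564.9,39.7])+U*v for k,v in zip('ABCD',(225,75,-75,-225))}
def parts(p,d,T):
    P=cloud('wrist',d,T);hsv=cv2.cvtColor(p,cv2.COLOR_BGR2HSV)
    m=((P[...,2]>17)&(P[...,2]<125)&(d>0)&(hsv[...,1]<70)&(P[...,0]>440)&(P[...,0]<720)&(abs(P[...,1]-40)<340)).astype(np.uint8)
    k,l,s,c=cv2.connectedComponentsWithStats(m)
    for i in range(1,k):
        if s[i,4]<300:continue
        Q=P[l==i];r=cv2.minAreaRect(Q[:,:2].astype(np.float32));a=r[2]-90;w=r[1]
        if w[0]>w[1]:a+=90;w=w[::-1]
        a=(a+48.3+90)%180-90-48.3
        mid=np.array(r[0])+24*np.array([np.cos(np.radians(a)),np.sin(np.radians(a))])
        for b in BAY:
            e=mid-BAY[b]
            if np.hypot(*e)<60:print(b,'ctr',np.round(r[0],1),'dims',np.round(w,1),'yaw %.1f'%a,'mid',mid.round(1),'in bay %.1f %.1f'%(e@X,e@Y),'zmax %.0f'%Q[:,2].max())
if __name__=='__main__':
    import sys
    p,d,T=wcam();np.savez(sys.argv[1]+'.npz',p=p,d=d,T=T)
    cv2.imwrite('pics/'+sys.argv[1]+'.png',cv2.resize(p,(800,600)))
    t,o=tool();print(o['time'],o['tool_pos'].round(1),o['tcp_rot'].round(3),o['joint_positions'].round(3));parts(p,d,T)
E
python3 meas.py w2; python3 -c "
from meas import *
f=np.load('w1.npz');parts(f['p'],f['d'],f['T'])"
```

```text
2.325 [ 569.2 -126.6  251.2] [-3.141e+00 -1.000e-03  2.302e+00] [-0.35   0.45   1.358  0.     1.335 -1.081]
B ctr [582.6 104.1] dims [55.1 59.5] yaw 39.4 mid [601.1 119.3] in bay 12.9 22.6 zmax 114
C ctr [556.7 -32.1] dims [ 58.2 100.1] yaw -49.4 mid [572.4 -50.3] in bay 23.9 3.1 zmax 114
D ctr [ 543.8 -181.5] dims [ 58.4 100.3] yaw -54.5 mid [ 557.7 -201. ] in bay 30.2 6.7 zmax 114
A ctr [589.4 264.1] dims [60.3 99.9] yaw -46.5 mid [605.9 246.7] in bay 17.5 -3.9 zmax 114
B ctr [568.3 121.8] dims [ 58.5 100.3] yaw -50.4 mid [583.6 103.3] in bay 13.2 -1.2 zmax 114
C ctr [544.4 -18.8] dims [57.  64.9] yaw -48.8 mid [560.2 -36.8] in bay 5.8 3.0 zmax 49
D ctr [ 538.2 -167.8] dims [54.9 56.1] yaw -58.0 mid [ 550.9 -188.1] in bay 16.0 10.2 zmax 40
C ctr [584.5 -64.5] dims [15.1 58.9] yaw 32.2 mid [604.8 -51.7] in bay 46.5 26.4 zmax 114
```

```bash
cat > go.py <<'E'
# go.py midx midy midz yaw lean flip back : next call's shares from present pose to goal
from meas import *
import sys
def goal(x,y,z,yaw,lean,flip,back):
    a,t=np.radians([yaw,lean]);X=np.array([np.cos(a),np.sin(a),0]);Yv=np.array([-X[1],X[0],0])
    zz=np.sin(t)*X-np.cos(t)*np.array([0,0,1.]);yy=-Yv if flip else Yv
    G=np.eye(4);G[:3,:3]=np.c_[np.cross(yy,zz),yy,zz];G[:3,3]=np.array([x,y,z])-(6+back)*zz;return G
def rel(T,G):
    D=np.linalg.inv(T)@G;return D[:3,3]/100,Ro.from_matrix(D[:3,:3]).as_rotvec()/(np.pi/4)
if __name__=='__main__':
    T,o=tool();print('t',o['time'],'tcp',o['tool_pos'].round(1),'q',o['joint_positions'].round(2),'F',o['contact_force'].round(1),'w',round(float(o['grip_width']),1))
    v=[float(a) for a in sys.argv[1:]]
    for i in range(0,len(v),7):   # chained goals
        G=goal(*v[i:i+7]);s,r=rel(T,G);print('shift',s.round(2),'turn',r.round(2),'rows',round(max(np.linalg.norm(s)*100/62.5,np.linalg.norm(r)*45/10.7),1));T=G
E
python3 - <<'E'
from h import *
f=np.load('w2.npz');p,d,T=f['p'],f['d'],f['T'];P=cloud('wrist',d,T)
hsv=cv2.cvtColor(p,cv2.COLOR_BGR2HSV)
m=((hsv[...,1]<60)&(hsv[...,2]>110)&(abs(P[...,2]-12)<5)).astype(np.uint8)
k,l,s,c=cv2.connectedComponentsWithStats(m)
for i in range(1,k):
    v,u=np.where(l==i)
    if len(v)<40:continue
    w=ray('wrist',np.c_[u,v],12,T)[:,:2].astype(np.float32);r=cv2.minAreaRect(w)
    if max(r[1])<70:continue
    x=cv2.fitLine(w,cv2.DIST_HUBER,0,.01,.01).ravel();t=(w-x[2:])@x[:2];print(round(np.degrees(np.arctan2(x[1],x[0])),2),x[2:]+x[:2]*t.min(),x[2:]+x[:2]*t.max())
q=P[(P[...,2]>40)&(P[...,0]<480)&(hsv[...,2]<70)&(abs(P[...,1])<200)&(d>0)]
f=np.load('top0.npz');P=cloud('top',f['d']);q=P[255:285,235:275].reshape(-1,3);q=q[q[:,2]>15];print('blk',q.min(0),q.max(0))
E
python3 go.py 583.6 103.3 38 -50.4 30 0 100 583.6 103.3 38 -50.4 30 0 0
```

```text
81.73 [ 441.09808 -286.87946] [492.04224   63.459656]
-48.39 [521.85785  88.2121 ] [617.63824  -19.648266]
81.74 [ 602.8539 -218.1849] [664.43304 206.06583]
-48.52 [490.01514  -48.438614] [ 595.92926 -168.2354 ]
-48.46 [ 467.3037  -196.09705] [ 530.1516 -267.0227]
blk [320.32163277 -10.44873242  15.09525334] [ 452.78479023   73.40496607 1348.10099459]
t 2.325 tcp [ 569.2 -126.6  251.2] q [-0.35  0.45  1.36  0.    1.33 -1.08] F [-0.2 -0.  -0.2] w 91.9
shift [2.14 1.66 1.22] turn [ 0.01 -0.67  0.05] rows 4.8
shift [0. 0. 1.] turn [-0.  0. -0.] rows 1.6
```

>>> step_arm(targets=[1, 1, 0.8, 0, 0, 0, 0, 1, 1, 0.8, 0, 0, 0, 0, 1, 1, 0.8, 0, 0, 0, 0])

```text
time: 2.7
tool_pos: [561.2, 7.0, 252.1]
tcp_rot: [3.141, -0.001, 2.309]
contact_force: [-0.1, 1.5, 0.1]
grip_width: 91.9
finger_force: 0.0
```

>>> step_arm(targets=[1, 1, 0.8, 0.2, 0, -0.67, 0.05, 1, 1, 0.8, 0.2, 0, -0.67, 0.05, 1, 1, 0.8, 0.2, 0, -0.67, 0.05, 1, 1, 0.8, 0.2, 0, -0.67, 0.05])

```text
time: 3.2
tool_pos: [553.2, 132.6, 230.6]
tcp_rot: [3.134, 0.525, 2.267]
contact_force: [0.7, -0.4, -0.8]
grip_width: 91.9
finger_force: 0.0
```

```bash
python3 go.py 583.6 103.3 38 -50.4 30 0 100 583.6 103.3 38 -50.4 30 0 0
```

```text
t 3.2 tcp [553.2 132.6 230.6] q [ 0.34  0.39  1.63 -0.59  1.   -0.06] F [ 0.7 -0.4 -0.8] w 91.9
shift [0.6  0.04 0.82] turn [0.01 0.   0.01] rows 1.6
shift [0. 0. 1.] turn [-0.  0. -0.] rows 1.6
```

>>> step_arm(targets=[1, 0.6, 0.04, 0.82, 0.01, 0, 0.01, 1, 0.6, 0.04, 0.82, 0.01, 0, 0.01, 1, 0.6, 0.04, 0.82, 0.01, 0, 0.01])

```text
time: 3.58
tool_pos: [551.4, 139.1, 128.5]
tcp_rot: [3.141, 0.523, 2.25]
contact_force: [0.8, 0.2, 0.6]
grip_width: 91.5
finger_force: 0.0
```

```bash
python3 go.py 583.6 103.3 38 -50.4 30 0 0
```

```text
t 3.575 tcp [551.4 139.1 128.5] q [ 0.36  0.53  1.73 -0.7   0.83  0.14] F [0.8 0.2 0.6] w 91.5
shift [0.04 0.02 0.96] turn [-0.01 -0.   -0.01] rows 1.5
```

>>> step_arm(targets=[1, 0.04, 0.02, 0.96, 0, 0, 0, 1, 0.04, 0.02, 0.96, 0, 0, 0, 1, 0.04, 0.02, 0.96, 0, 0, 0, 1, 0.04, 0.02, 0.96, 0, 0, 0])

```text
time: 4.08
tool_pos: [584.0, 107.6, 48.3]
tcp_rot: [3.13, 0.527, 2.245]
contact_force: [0.2, -0.1, 0.5]
grip_width: 91.6
finger_force: 0.0
```

```bash
python3 go.py 583.6 103.3 38 -50.4 30 0 0
```

```text
t 4.075 tcp [584.  107.6  48.3] q [ 0.28  0.68  1.75 -0.84  0.67  0.26] F [ 0.2 -0.1  0.5] w 91.6
shift [ 0.02 -0.03  0.04] turn [ 0.    0.   -0.02] rows 0.1
```

>>> step_arm(targets=[1, 0.02, -0.03, 0.04, 0, 0, -0.02, 0.4, 0.02, -0.03, 0.04, 0, 0, -0.02, 0.4, 0.02, -0.03, 0.04, 0, 0, -0.02, 0.4, 0.02, -0.03, 0.04, 0, 0, -0.02, 0.4, 0.02, -0.03, 0.04, 0, 0, -0.02, 0.4, 0.02, -0.03, 0.04, 0, 0, -0.02])

```text
time: 4.82
tool_pos: [580.7, 105.9, 41.3]
tcp_rot: [-3.142, 0.526, 2.266]
contact_force: [-0.1, 0.8, 0.5]
grip_width: 58.1
finger_force: 30.0
```

```bash
python3 -c "
from meas import *
for b,o in(('B',40),('C',44),('B',23),('C',23)):print(b,o,(BAY[b]+o*X).round(1))
b=BAY['B']+40*X
import subprocess
s=f'python3 go.py {b[0]} {b[1]} 40 -48.3 30 0 0 {b[0]} {b[1]} 38 -48.3 30 0 0 {b[0]} {b[1]} 38 -48.3 45 0 0'
print(subprocess.getoutput(s))"
```

```text
B 40 [602.3  84.1]
C 44 [583.4 -67.4]
B 23 [591.   96.8]
C 23 [569.4 -51.7]
t 4.825 tcp [580.7 105.9  41.3] q [ 0.28  0.68  1.76 -0.85  0.66  0.27] F [-0.1  0.8  0.5] w 58.1
shift [-0.26  0.02  0.11] turn [-0.02  0.   -0.04] rows 0.4
shift [ 0.01 -0.    0.02] turn [ 0.  0. -0.] rows 0.0
shift [0.02 0.   0.  ] turn [-0.   -0.33 -0.  ] rows 1.4
```

>>> step_arm(targets=[0.4, -0.02, 0, -0.04, 0, 0, 0, 0.4, -0.26, 0.02, 0.11, -0.02, 0, -0.04, 0.4, -0.26, 0.02, 0.11, -0.02, 0, -0.04, 0.4, -0.26, 0.02, 0.11, -0.02, 0, -0.04, 0.4, -0.24, 0.02, 0.14, -0.02, 0, -0.04, 0.4, -0.24, 0.02, 0.14, -0.02, 0, -0.04, 1, -0.24, 0.02, 0.14, -0.02, 0, -0.04, 1, -0.24, 0.02, 0.14, -0.02, 0, -0.04, 1, -0.24, 0.02, 0.14, -0.02, 0, -0.04])

```text
time: 5.95
tool_pos: [600.1, 85.6, 41.4]
tcp_rot: [-3.139, 0.526, 2.302]
contact_force: [-0.7, -0.2, 0.6]
grip_width: 82.9
finger_force: 0.0
```

```bash
python3 go.py 602.3 84.1 38 -48.3 30 0 0 602.3 84.1 38 -48.3 45 0 0
```

```text
t 5.95 tcp [600.1  85.6  41.4] q [ 0.23  0.69  1.74 -0.86  0.62  0.19] F [-0.7 -0.2  0.6] w 82.9
shift [-0.01  0.01 -0.02] turn [-0.  0.  0.] rows 0.0
shift [0.02 0.   0.  ] turn [-0.   -0.33 -0.  ] rows 1.4
```

>>> step_arm(targets=[1, 0, 0.01, -0.02, 0, -0.17, 0, 1, 0.01, 0.01, -0.02, 0, -0.33, 0, 1, 0.01, 0.01, -0.02, 0, -0.33, 0, 1, 0.01, 0.01, -0.02, 0, -0.33, 0])

```text
time: 6.45
tool_pos: [619.6, 112.4, 73.7]
tcp_rot: [-3.085, 0.697, 2.301]
contact_force: [-1.8, -1.0, -1.8]
grip_width: 92.0
finger_force: 0.9
```

```bash
python3 go.py 602.3 84.1 38 -48.3 45 0 0
```

```text
t 6.45 tcp [619.6 112.4  73.7] q [ 0.35  0.72  1.65 -1.    0.82  0.36] F [-1.8 -1.  -1.8] w 92.0
shift [ 0.16 -0.3   0.29] turn [-0.07 -0.11  0.01] rows 0.7
```

```bash
python3 go.py 602.3 84.1 38 -48.3 30 0 40  602.3 84.1 38 -48.3 30 0 0; python3 - <<'E'
from h import *
p,d=bot.capture('scene');cv2.imwrite('pics/s2.png',cv2.resize(p[100:300,120:360],(720,600),interpolation=cv2.INTER_CUBIC))
E
```

```text
t 6.45 tcp [619.6 112.4  73.7] q [ 0.35  0.72  1.65 -1.    0.82  0.36] F [-1.8 -1.  -1.8] w 92.0
shift [ 0.08 -0.32 -0.1 ] turn [-0.07  0.22 -0.  ] rows 1.0
shift [0.  0.  0.4] turn [ 0.  0. -0.] rows 0.6
```

View pics/s2.png

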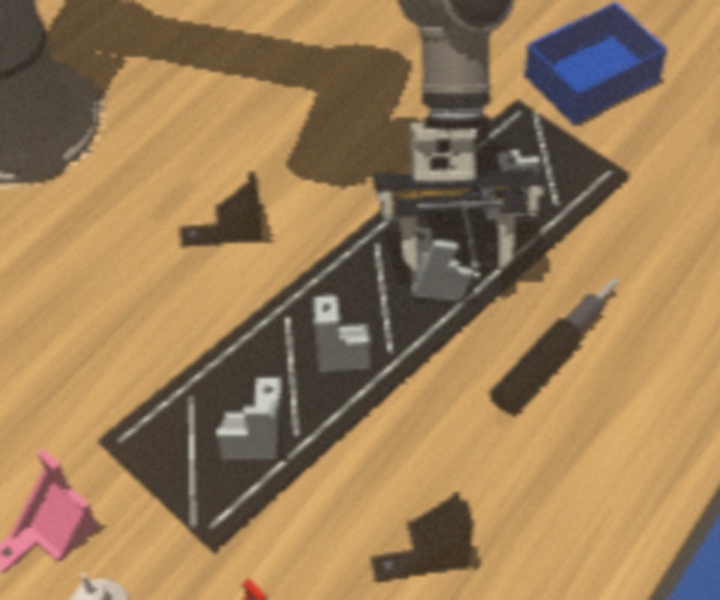

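The scene view shows B upright at (445,270), nudged a little by the right-hand finger when joint 4 hit its limit. I'll retreat along the tool axis and measure again.

>>> step_arm(targets=[1, 0, 0, -0.7, 0, 0.2, 0, 1, 0, 0, -0.95, 0, 0.35, 0, 1, 0, 0, -0.95, 0, 0.4, 0, 1, 0, 0, -0.95, 0, 0.4, 0])

```text
time: 7.0
tool_pos: [584.4, 160.6, 148.0]
tcp_rot: [-3.098, 0.386, 2.279]
contact_force: [-0.1, -0.6, -0.2]
grip_width: 91.8
finger_force: 0.0
```

>>> step_arm(targets=[1, -0.7, 0, -0.7, 0, 0.4, 0, 1, -0.7, 0, -0.7, 0, 0.4, 0, 1, -0.7, 0, -0.7, 0, 0.4, 0])

```text
time: 7.38
tool_pos: [614.1, 131.5, 240.6]
tcp_rot: [-3.104, 0.075, 2.262]
contact_force: [-0.2, 0.0, 0.3]
grip_width: 91.9
finger_force: 0.0
```

```bash
python3 meas.py w3
```

```text
7.425 [612.3 132.7 238.1] [-3.1    0.073  2.263] [ 0.131  0.544  1.239 -0.086  1.355 -0.542]
A ctr [589.8 263.4] dims [58.3 98.2] yaw -46.5 mid [606.3 246. ] in bay 18.3 -4.1 zmax 114
B ctr [590.5 107.6] dims [ 58.  100.5] yaw -52.6 mid [605.1  88.6] in bay 38.5 5.1 zmax 114
C ctr [544.3 -19.3] dims [59.2 67. ] yaw -46.3 mid [560.9 -36.6] in bay 6.0 3.7 zmax 58
```

```bash
python3 go.py 605.1 88.6 38 -52.6 25 0 80  605.1 88.6 38 -52.6 25 0 0
```

```text
t 7.425 tcp [612.3 132.7 238.1] q [ 0.13  0.54  1.24 -0.09  1.36 -0.54] F [-0.8  0.2 -0.7] w 91.5
shift [ 0.16 -0.27  1.23] turn [-0.04 -0.46  0.06] rows 2.0
shift [0.  0.  0.8] turn [-0.  0. -0.] rows 1.3
```

>>> step_arm(targets=[1, 0.16, -0.27, 0.6, -0.04, -0.3, 0.06, 1, 0.16, -0.27, 0.95, -0.04, -0.46, 0.06, 1, 0.16, -0.27, 0.95, -0.04, -0.46, 0.06, 1, 0.16, -0.27, 0.95, -0.04, -0.46, 0.06])

```text
time: 7.92
tool_pos: [582.6, 123.1, 144.6]
tcp_rot: [3.141, 0.432, 2.228]
contact_force: [0.1, 0.4, 1.7]
grip_width: 91.9
finger_force: 0.0
```

```bash
python3 go.py 605.1 88.6 38 -52.6 25 0 10
```

```text
t 7.925 tcp [582.6 123.1 144.6] q [ 0.27  0.53  1.62 -0.52  0.89 -0.07] F [0.1 0.4 1.7] w 91.9
shift [ 0.07 -0.03  0.98] turn [ 0.   -0.01  0.01] rows 1.6
```

>>> step_arm(targets=[1, 0.07, -0.03, 0.5, 0, 0, 0, 1, 0.07, -0.03, 0.98, 0, 0, 0, 1, 0.07, -0.03, 0.98, 0, 0, 0, 1, 0.07, -0.03, 0.98, 0, 0, 0])

```text
time: 8.43
tool_pos: [602.7, 92.7, 54.3]
tcp_rot: [3.138, 0.435, 2.224]
contact_force: [-0.0, 0.3, 1.4]
grip_width: 91.6
finger_force: 0.0
```

```bash
python3 go.py 605.1 88.6 38 -52.6 25 0 0
```

```text
t 8.425 tcp [602.7  92.7  54.3] q [ 0.21  0.67  1.67 -0.63  0.7   0.02] F [-0.   0.3  1.4] w 91.6
shift [ 0.03 -0.01  0.11] turn [ 0.01 -0.    0.  ] rows 0.2
```

>>> step_arm(targets=[1, 0.03, -0.01, 0.11, 0, 0, 0, 0.4, 0.03, -0.01, 0.11, 0, 0, 0, 0.4, 0.03, -0.01, 0.11, 0, 0, 0, 0.4, 0.03, -0.01, 0.11, 0, 0, 0, 0.4, 0.03, -0.01, 0.11, 0, 0, 0, 0.4, 0.03, -0.01, 0.11, 0, 0, 0, 0.4, -0.08, -0.01, -0.12, 0, 0, 0, 0.4, -0.08, -0.01, -0.12, 0, 0, 0])

```text
time: 9.43
tool_pos: [601.6, 90.4, 66.9]
tcp_rot: [3.14, 0.434, 2.226]
contact_force: [0.6, -0.2, -3.8]
grip_width: 57.6
finger_force: 30.0
```

```bash
python3 go.py 600 97 63 0 25 0 0 600 97 38 0 25 0 0
```

```text
t 9.425 tcp [601.6  90.4  66.9] q [ 0.21  0.65  1.67 -0.61  0.72 -0.  ] F [ 0.6 -0.2 -3.8] w 57.6
shift [ 0.06  0.01 -0.05] turn [-0.49 -0.   -1.06] rows 4.9
shift [0.11 0.   0.23] turn [ 0. -0.  0.] rows 0.4
```

>>> step_arm(targets=[0.4, 0.02, 0, -0.02, -0.23, 0, -0.5, 0.4, 0.06, 0.01, -0.05, -0.46, 0, -0.99, 0.4, 0.06, 0.01, -0.05, -0.46, 0, -0.99, 0.4, 0.06, 0.01, -0.05, -0.46, 0, -0.99, 0.4, 0.06, 0.01, -0.05, -0.46, 0, -0.99, 0.4, 0.06, 0.01, -0.05, -0.46, 0, -0.99, 0.4, 0.06, 0.01, -0.05, -0.46, 0, -0.99])

```text
time: 10.3
tool_pos: [596.3, 96.4, 66.9]
tcp_rot: [3.141, 0.43, 3.082]
contact_force: [-1.4, 0.6, -5.2]
grip_width: 58.2
finger_force: 30.0
```

```bash
python3 go.py 600 97 40 -3.5 25 0 0
```

```text
t 10.3 tcp [596.3  96.4  66.9] q [ 0.06  0.56  1.88 -0.17  0.28 -1.3 ] F [-1.4  0.6 -5.2] w 58.2
shift [0.08 0.01 0.2 ] turn [ 0.   -0.01  0.  ] rows 0.3
```

```bash
python3 go.py 530 160 90 25 25 0 0 440 250 80 60 25 0 0 440 250 28 60 25 0 0
```

```text
t 10.3 tcp [596.3  96.4  66.9] q [ 0.06  0.56  1.88 -0.17  0.28 -1.3 ] F [-1.4  0.6 -5.2] w 58.2
shift [ 0.54  0.58 -0.56] turn [-0.26 -0.01 -0.57] rows 2.7
shift [ 0.43  1.18 -0.09] turn [-0.33  0.   -0.7 ] rows 3.3
shift [0.22 0.   0.47] turn [-0.  0. -0.] rows 0.8
```

>>> step_arm(targets=[0.4, 0.54, 0.58, -0.56, -0.26, -0.01, -0.57, 0.4, 0.54, 0.58, -0.56, -0.26, -0.01, -0.57, 0.4, 0.54, 0.58, -0.56, -0.26, -0.01, -0.57, 0.4, 0.54, 0.58, -0.56, -0.26, -0.01, -0.57])

```text
time: 10.8
tool_pos: [527.2, 159.7, 96.1]
tcp_rot: [-3.139, 0.439, -2.702]
contact_force: [-0.6, -0.9, -5.3]
grip_width: 58.0
finger_force: 30.0
```

>>> step_arm(targets=[0.4, 0.36, 1, -0.08, -0.31, 0, -0.66, 0.4, 0.36, 1, -0.08, -0.31, 0, -0.66, 0.4, 0.36, 1, -0.08, -0.31, 0, -0.66, 0.4, 0.36, 1, -0.08, -0.31, 0, -0.66, 0.4, 0.36, 1, -0.08, -0.31, 0, -0.66])

```text
time: 11.42
tool_pos: [454.1, 234.7, 88.6]
tcp_rot: [-3.136, 0.436, -2.133]
contact_force: [-0.2, -0.5, -3.9]
grip_width: 57.9
finger_force: 30.0
```

```bash
python3 go.py 440 250 40 60 25 0 0
```

```text
t 11.425 tcp [454.1 234.7  88.6] q [ 0.14  0.42  2.07  0.77  0.48 -3.1 ] F [-0.2 -0.5 -3.9] w 57.9
shift [0.16 0.2  0.4 ] turn [-0.03 -0.   -0.04] rows 0.8
```

```bash
python3 go.py 450 245 26 50 25 0 0 450 245 26 50 25 0 70
```

```text
t 11.425 tcp [454.1 234.7  88.6] q [ 0.14  0.42  2.07  0.77  0.48 -3.1 ] F [-0.2 -0.5 -3.9] w 57.9
shift [0.21 0.1  0.53] turn [0.07 0.   0.16] rows 0.9
shift [ 0.   0.  -0.7] turn [0. 0. 0.] rows 1.1
```

>>> step_arm(targets=[0.4, 0.2, 0.1, 0.4, 0.07, 0, 0.16, 0.4, 0.21, 0.1, 0.53, 0.07, 0, 0.16, 0.4, 0.21, 0.1, 0.53, 0.07, 0, 0.16, 0.4, 0.21, 0.1, 0.53, 0.07, 0, 0.16, 1, 0.21, 0.1, 0.53, 0.07, 0, 0.16, 1, 0.21, 0.1, 0.53, 0.07, 0, 0.16, 1, 0.21, 0.1, 0.53, 0.07, 0, 0.16, 1, 0.21, 0.1, 0.1, 0.07, 0, 0.16, 1, 0.21, 0.1, -0.42, 0.07, 0, 0.16, 1, 0.21, 0.1, -0.42, 0.07, 0, 0.16])

```text
time: 12.68
tool_pos: [426.8, 208.6, 121.0]
tcp_rot: [-3.136, 0.442, -2.271]
contact_force: [0.3, -0.3, 0.5]
grip_width: 91.4
finger_force: 0.0
```

```bash
cat > find.py <<'E'
from meas import *
f,T=None,None
p,d,T=wcam();P=cloud('wrist',d,T);hsv=cv2.cvtColor(p,cv2.COLOR_BGR2HSV)
t,o=tool();print(o['time'],o['tool_pos'].round(1),o['joint_positions'].round(2))
m=((P[...,2]>5)&(P[...,2]<105)&(d>0)&(hsv[...,1]<50)&(hsv[...,2]>60)&(P[...,0]>340)&(P[...,0]<495)&(P[...,1]>150)&(P[...,1]<350)).astype(np.uint8)
k,l,s,c=cv2.connectedComponentsWithStats(m)
for i in range(1,k):
    if s[i,4]<300:continue
    Q=P[l==i];r=cv2.minAreaRect(Q[:,:2].astype(np.float32));print(s[i],np.round(r,1) if 0 else r,Q.min(0).round(),Q.max(0).round())
import sys;cv2.imwrite('pics/f%s.png'%sys.argv[1],cv2.resize(p,(640,480)))
E
python3 find.py 1; python3 go.py 450 245 26 50 55 1 80
```

```text
12.725 [426.5 209.  119.7] [ 0.11  0.3   2.15  0.71  0.46 -2.94]
[ 229  111   70  140 7346] ((439.4648132324219, 230.79837036132812), (101.3722915649414, 57.971675872802734), 49.36207962036133) [409. 174.   5.] [487. 286.  70.]
[226 278  35  14 479] ((481.1078186035156, 254.36378479003906), (9.990880966186523, 25.31232261657715), 49.744476318359375) [469. 243.  93.] [493. 265. 101.]
t 12.725 tcp [426.5 209.  119.7] q [ 0.11  0.3   2.15  0.71  0.46 -2.94] F [-0.5 -0.5  0.3] w 91.8
shift [0.44 0.05 0.28] turn [-1.03  0.01  3.86] rows 16.8
```

>>> step_arm(targets=[1, 0, 0, 0, 0, 0, 1, 1, 0, 0, 0, 0, 0, 1, 1, 0, 0, 0, 0, 0, 1, 1, 0, 0, 0, 0, 0, 1, 1, 0, 0, 0, 0, 0, 1])

```text
time: 13.35
tool_pos: [425.4, 209.6, 117.0]
tcp_rot: [2.822, 0.303, -3.106]
contact_force: [-0.2, -0.6, 0.3]
grip_width: 92.0
finger_force: 0.0
```

>>> step_arm(targets=[1, 0, 0, 0, 0, 0, 1, 1, 0, 0, 0, 0, 0, 1, 1, 0, 0, 0, 0, 0, 1, 1, 0, 0, 0, 0, 0, 1, 1, 0, 0, 0, 0, 0, 1])

```text
time: 13.98
tool_pos: [425.6, 209.5, 117.5]
tcp_rot: [2.705, 0.0, 2.443]
contact_force: [-0.1, 0.2, 0.4]
grip_width: 91.7
finger_force: 0.0
```

>>> step_arm(targets=[1, 0, 0, 0, 0, 0, 1, 1, 0, 0, 0, 0, 0, 1, 1, 0, 0, 0, 0, 0, 1, 1, 0, 0, 0, 0, 0, 1, 1, 0, 0, 0, 0, 0, 1])

```text
time: 14.6
tool_pos: [425.6, 209.4, 117.7]
tcp_rot: [2.822, -0.303, 1.708]
contact_force: [-0.2, 0.8, -0.5]
grip_width: 91.6
finger_force: 0.0
```

>>> step_arm(targets=[1, 0, 0, 0, 0, 0, 1, 1, 0, 0, 0, 0, 0, 1, 1, 0, 0, 0, 0, 0, 1, 1, 0, 0, 0, 0, 0, 1, 1, 0, 0, 0, 0, 0, 1])

```text
time: 15.22
tool_pos: [425.7, 209.4, 117.9]
tcp_rot: [3.14, -0.437, 0.874]
contact_force: [0.6, -0.6, 0.2]
grip_width: 91.6
finger_force: 0.0
```

```bash
python3 go.py 455.1 249 27 49.4 55 1 80 455.1 249 27 49.4 55 1 0
```

```text
t 15.225 tcp [425.7 209.4 117.9] q [0.11 0.3  2.15 0.71 0.46 0.2 ] F [ 0.6 -0.6  0.2] w 91.6
shift [-0.37 -0.04  0.29] turn [-0.01  0.67  0.01] rows 2.8
shift [0.  0.  0.8] turn [-0.  0.  0.] rows 1.3
```

>>> step_arm(targets=[1, -0.37, -0.04, 0.1, 0, 0.4, 0, 1, -0.37, -0.04, 0.29, 0, 0.67, 0.01, 1, -0.37, -0.04, 0.29, 0, 0.67, 0.01, 1, -0.37, -0.04, 0.29, 0, 0.67, 0.01, 1, -0.37, -0.04, 0.29, 0, 0.67, 0.01])

```text
time: 15.85
tool_pos: [400.8, 207.1, 76.8]
tcp_rot: [-3.034, -0.791, 0.855]
contact_force: [-0.2, 1.4, -1.3]
grip_width: 92.3
finger_force: 0.0
```

```bash
python3 go.py 455.1 249 27 49.4 55 1 0
```

```text
t 15.85 tcp [400.8 207.1  76.8] q [-0.16  0.52  2.42  1.77  0.74 -1.19] F [-0.2  1.4 -1.3] w 92.3
shift [0.11 0.22 0.75] turn [-0.13  0.21 -0.02] rows 1.3
```

```bash
cat > kin.py <<'E'
from go import *
from scipy.optimize import least_squares
D=[([-.0301,.3199,1.55765,0,1.26488],[508.85,61.15,251.39]),([.34,.39,1.63,-.59,1.0],[553.2,132.6,230.6]),([.28,.68,1.75,-.84,.67],[584,107.6,48.3]),([.35,.72,1.65,-1,.82],[619.6,112.4,73.7]),([.27,.53,1.62,-.52,.89],[582.6,123.1,144.6]),([.06,.56,1.88,-.17,.28],[596.3,96.4,66.9]),([.14,.42,2.07,.77,.48],[454.1,234.7,88.6]),([.11,.3,2.15,.71,.46],[425.7,209.4,117.9]),([1.133,.342,1.524,0,1.275],[151.014,502.829,251.741]),([-.35,.45,1.358,0,1.335],[569.2,-126.6,251.2]),([-.16,.52,2.42,1.77,.74],[400.8,207.1,76.8])]
rz=lambda a:Ro.from_euler('z',a).as_matrix();ry=lambda a:Ro.from_euler('y',a).as_matrix()
def fk(q,k):
    h,L2,L3,Lt,a,e=k
    A=rz(q[0])@ry(q[1]);B=A@ry(q[2]);W=np.array([0,0,h])+rz(q[0])@[a,0,0]+A@[0,0,L2]+B@[e,0,L3]
    return W+B@rz(q[3])@ry(q[4])@[0,0,Lt]
K=least_squares(lambda k:np.concatenate([fk(q,k)-p for q,p in D]),[300,350,300,250,0,0])
k=K.x
LO=np.array([-2.53,-.77,.04,-1,.28]);HI=np.array([2.53,2.02,2.7,4.14,2.66])
def ik(G): # position + tool z, within ranges -> q, err
    best=None
    for s in ([.2,.5,1.7,-.6,.7],[.2,.5,1.7,.6,.7],[0,.4,2,1.5,.9],[-.3,.6,1.5,.1,1.]):
        r=least_squares(lambda q:np.r_[fk(q,k)-G[:3,3],300*((rz(q[0])@ry(q[1]+q[2])@rz(q[3])@ry(q[4]))[:,2]-G[:3,2])],s,bounds=(LO-.5,HI+.5))
        if best is None or r.cost<best.cost:best=r
    q=best.x;Rw=rz(q[0])@ry(q[1]+q[2])@rz(q[3])@ry(q[4]);x=Rw.T@G[:3,0];q6=np.arctan2(x[1],x[0])
    return np.r_[q,q6],best.cost,np.minimum(q-LO,HI-q).min()
if __name__=='__main__':
    print(k.round(1),np.abs(K.fun).max())
E
python3 kin.py; python3 - <<'E'
from kin import *
T,o=tool();print(o['joint_positions'].round(2),ik(T))
print('bay target leans')
for b in 'BC':
    for L in (30,34,38,42):
        m=BAY[b]+23*X;print(b,L,[np.round(v,2) for v in ik(goal(*m,38,-48.3,L,0,0))])
print('spots lean L')
for L in (50,56):
  for x in (430,460,490):
    for y in (150,250,330):
      for yaw in (30,60,90,120):
        q,c,mm=ik(goal(x,y,26,yaw,L,1,0))
        if c<1 and mm>.08:print(L,x,y,yaw,q.round(2),round(mm,2))
E
```

```text
[185.7 504.1 367.4 260.9  13.5  42.6] 95.54347111119188
[-0.16  0.52  2.42  1.77  0.74 -1.19] (array([0.16329185, 0.50795825, 2.39285586, 2.07618424, 0.65581079,
       0.4024873 ]), np.float64(4.74440669922547e-27), np.float64(0.3071441441287246))
bay target leans
B 30 [array([ 0.37,  0.69,  1.75, -0.83,  0.69,  1.86]), np.float64(0.0), np.float64(0.17)]
B 34 [array([ 0.4 ,  0.7 ,  1.77, -0.95,  0.71,  2.  ]), np.float64(0.0), np.float64(0.05)]
B 38 [array([ 0.43,  0.71,  1.79, -1.06,  0.74,  2.12]), np.float64(0.0), np.float64(-0.06)]
B 42 [array([ 0.45,  0.73,  1.8 , -1.16,  0.78,  2.24]), np.float64(0.0), np.float64(-0.16)]
C 30 [array([ 0.1 ,  0.62,  1.91, -1.01,  0.5 ,  1.82]), np.float64(0.0), np.float64(-0.01)]
C 34 [array([ 0.13,  0.63,  1.94, -1.2 ,  0.52,  2.03]), np.float64(0.0), np.float64(-0.2)]
C 38 [array([ 0.15,  0.65,  1.97, -1.37,  0.56,  2.22]), np.float64(0.0), np.float64(-0.37)]
C 42 [array([ 0.18,  0.67,  1.99, -1.5 ,  0.61,  2.37]), np.float64(0.42), np.float64(-0.5)]
spots lean L
50 430 150 30 [ 0.19  0.75  2.55  2.84  1.03 -0.06] 0.15
50 430 150 60 [-0.08  0
[... 3080 characters left out ...]
 0.66
56 460 330 120 [0.24 0.9  1.62 1.   1.25 0.63] 0.97
56 490 150 30 [ 0.13  0.8   2.43  2.77  1.06 -0.04] 0.27
56 490 150 60 [-0.11  0.78  2.21  1.88  0.92  0.18] 0.49
56 490 150 90 [-0.14  0.82  1.9   1.18  1.09  0.47] 0.8
56 490 150 120 [-0.07  0.91  1.57  0.77  1.41  0.54] 1.11
56 490 250 30 [0.44 0.78 2.35 3.05 0.97 0.  ] 0.35
56 490 250 60 [0.15 0.78 2.2  2.15 0.88 0.16] 0.5
56 490 250 90 [0.06 0.82 1.91 1.36 1.01 0.49] 0.73
56 490 250 120 [0.1  0.92 1.57 0.89 1.33 0.61] 1.05
56 490 330 30 [ 0.63  0.78  2.24  3.26  0.85 -0.02] 0.46
56 490 330 60 [0.35 0.78 2.15 2.33 0.82 0.18] 0.54
56 490 330 90 [0.22 0.83 1.88 1.48 0.95 0.53] 0.67
56 490 330 120 [0.23 0.93 1.53 0.97 1.29 0.68] 1.01
```

```bash
python3 - <<'E'
s=open('kin.py').read()
s=s.replace("h,L2,L3,Lt,a,e=k","h,L2,L3,Lt,a,e,c,g,n,m=k").replace("B@[e,0,L3]","B@[e,c,L3]").replace("return W+B@rz(q[3])@ry(q[4])@[0,0,Lt]","return W+B@rz(q[3])@([n,g,0]+ry(q[4])@[m,0,Lt])")
s=s.replace("[300,350,300,250,0,0])","[200,450,400,250,0,0,50,50,0,0])")
open('kin.py','w').write(s)
E
python3 kin.py; python3 -c "
from kin import *
print(K.fun.reshape(-1,3).round(0).tolist())"
```

```text
[ 2.226e+02  5.070e+02  3.783e+02  2.948e+02  6.000e-01  4.780e+01
  7.590e+01  0.000e+00 -1.900e+00  1.000e-01] 3.1230685159943334
[[-0.0, -1.0, -0.0], [2.0, -1.0, 0.0], [-1.0, -2.0, -3.0], [0.0, 3.0, 1.0], [0.0, -0.0, 2.0], [-1.0, 2.0, -2.0], [-2.0, 0.0, 1.0], [2.0, -1.0, 1.0], [0.0, -0.0, -0.0], [-1.0, -0.0, -0.0], [1.0, 1.0, 0.0]]
```

```bash
python3 - <<'E'
from kin import *
T,o=tool();q,c,m=ik(T);print(o['joint_positions'].round(2),q.round(2));off=o['joint_positions'][5]-q[5];print('off',off)
def show(n,G):
    q,c,m=ik(G);print(n,q.round(2),'q6 %.2f'%((q[5]+off+np.pi)%(2*np.pi)-np.pi),'c%.1f'%c,'m%.2f'%m)
for b in 'BC':
    for L in (20,30,35,40):
        m=BAY[b]+23*X;show((b,L),goal(*m,38,-48.3,L,0,0))
for L in (45,50,55,60):show(('now',L),goal(455.1,249,26,49.4,L,1,0))
for L in (25,55):
  for x,y in ((450,245),(440,170)):
    for yaw in (80,110,140):show((L,x,y,yaw),goal(x,y,26,yaw,L,1,0))
E
```

```text
[-0.16  0.52  2.42  1.77  0.74 -1.19] [-0.16  0.52  2.42  1.78  0.74  0.38]
off -1.571546539681428
('B', 20) [ 0.18  0.66  1.7  -0.5   0.65  1.41] q6 -0.17 c0.0 m0.37
('B', 30) [ 0.26  0.68  1.76 -0.86  0.63  1.79] q6 0.22 c0.0 m0.14
('B', 35) [ 0.29  0.7   1.78 -1.03  0.65  1.98] q6 0.41 c0.0 m-0.03
('B', 40) [ 0.33  0.72  1.8  -1.18  0.7   2.15] q6 0.58 c0.0 m-0.18
('C', 20) [-0.1   0.6   1.84 -0.51  0.49  1.17] q6 -0.40 c0.0 m0.21
('C', 30) [-0.04  0.61  1.93 -1.06  0.43  1.75] q6 0.18 c0.0 m-0.06
('C', 35) [-0.    0.63  1.97 -1.35  0.45  2.06] q6 0.49 c0.0 m-0.35
('C', 40) [ 0.04  0.65  1.98 -1.5   0.52  2.25] q6 0.68 c19.6 m-0.50
('now', 45) [0.04 0.67 2.33 2.2  0.7  0.16] q6 -1.41 c0.0 m0.37
('now', 50) [-0.    0.73  2.37  2.25  0.85  0.04] q6 -1.53 c0.0 m0.33
('now', 55) [-0.04  0.81  2.4   2.27  1.01 -0.07] q6 -1.64 c0.0 m0.30
('now', 60) [-0.08  0.9   2.43  2.27  1.16 -0.16] q6 -1.73 c0.0 m0.27
(25, 450, 245, 80) [0.1  0.58 2.01 0.83 0.59 1.14] q6 -0.43 c0.0 m0.31
(25, 450, 245, 110) [0.1  0.65 1.83 0.57 0.86 0.9 ] q6 -0.67 c0.0 m0.58
(25, 450, 245, 140) [0.16 0.72 1.65 0.37 1.09 0.63] q6 -0.94 c0.0 m0.81
(25, 440, 170, 80) [-0.07  0.56  2.07  0.81  0.62  0.98] q6 -0.59 c0.0 m0.34
(25, 440, 170, 110) [-0.05  0.63  1.89  0.53  0.87  0.77] q6 -0.80 c0.0 m0.59
(25, 440, 170, 140) [0.02 0.69 1.73 0.32 1.08 0.52] q6 -1.05 c0.0 m0.80
(55, 450, 245, 80) [-0.18  0.79  2.12  1.41  0.98  0.27] q6 -1.30 c0.0 m0.58
(55, 450, 245, 110) [-0.11  0.86  1.77  0.89  1.24  0.48] q6 -1.09 c0.0 m0.93
(55, 450, 245, 140) [0.02 0.97 1.43 0.57 1.56 0.46] q6 -1.11 c0.0 m1.05
(55, 440, 170, 80) [-0.37  0.79  2.13  1.24  1.02  0.25] q6 -1.32 c0.0 m0.57
(55, 440, 170, 110) [-0.26  0.86  1.79  0.78  1.28  0.42] q6 -1.15 c0.0 m0.91
(55, 440, 170, 140) [-0.1   0.95  1.48  0.48  1.57  0.37] q6 -1.20 c0.0 m1.07
```

```bash
python3 go.py 455.1 249 27 49.4 60 1 75
```

```text
t 15.85 tcp [400.8 207.1  76.8] q [-0.16  0.52  2.42  1.77  0.74 -1.19] F [-0.2  1.4 -1.3] w 92.3
shift [-0.09  0.14  0.03] turn [-0.13  0.33 -0.02] rows 1.5
```

>>> step_arm(targets=[1, -0.09, 0.14, 0.03, -0.13, 0.33, -0.02, 1, -0.09, 0.14, 0.03, -0.13, 0.33, -0.02, 1, -0.09, 0.14, 0.03, -0.13, 0.33, -0.02, 1, -0.09, 0.14, 0.03, -0.13, 0.33, -0.02])

```text
time: 16.35
tool_pos: [408.0, 195.8, 66.0]
tcp_rot: [-3.126, -1.045, 0.844]
contact_force: [-0.4, 0.5, -0.4]
grip_width: 91.9
finger_force: 0.0
```

```bash
python3 go.py 455.1 249 27 49.4 60 1 0
```

```text
t 16.35 tcp [408.  195.8  66. ] q [-0.31  0.82  2.57  2.09  1.15 -1.81] F [-0.4  0.5 -0.4] w 91.9
shift [0.02 0.01 0.75] turn [ 0.    0.   -0.01] rows 1.2
```

>>> step_arm(targets=[1, 0.02, 0.01, 0.4, 0, 0, 0, 1, 0.02, 0.01, 0.75, 0, 0, 0, 1, 0.02, 0.01, 0.75, 0, 0, 0, 1, 0.02, 0.01, 0.75, 0, 0, 0])

```text
time: 16.85
tool_pos: [453.1, 246.7, 32.9]
tcp_rot: [-3.135, -1.051, 0.854]
contact_force: [3.2, 2.8, 4.5]
grip_width: 91.6
finger_force: 2.5
```

```bash
python3 go.py 455.1 249 26.5 49.4 60 1 0
```

```text
t 16.85 tcp [453.1 246.7  32.9] q [-0.08  0.88  2.43  2.27  1.15 -1.71] F [3.2 2.8 4.5] w 91.6
shift [-0.04  0.   -0.  ] turn [ 0.   -0.   -0.01] rows 0.1
```

>>> step_arm(targets=[0.4, -0.02, 0, 0, 0, 0, 0, 0.4, -0.02, 0, 0, 0, 0, 0, 0.4, -0.02, 0, 0, 0, 0, 0, 0.4, -0.02, 0, 0, 0, 0, 0, 0.4, -0.02, 0, 0, 0, 0, 0])

```text
time: 17.48
tool_pos: [450.7, 244.8, 29.5]
tcp_rot: [-3.123, -1.045, 0.84]
contact_force: [-2.9, -3.2, 4.3]
grip_width: 57.8
finger_force: 30.0
```

```bash
python3 go.py 455.1 249 130 49.4 60 1 0 455 249 130 49.4 30 1 0; python3 find.py 2
```

```text
t 17.475 tcp [450.7 244.8  29.5] q [-0.09  0.89  2.43  2.27  1.15 -1.72] F [-2.9 -3.2  4.3] w 57.8
shift [ 0.9  -0.   -0.51] turn [ 0.    0.   -0.01] rows 1.7
shift [ 0.03 -0.    0.01] turn [ 0.   -0.67  0.  ] rows 2.8
17.525 [450.7 244.8  29.5] [-0.09  0.89  2.43  2.27  1.15 -1.72]
[  156   100   194   210 15425] ((452.8596496582031, 244.4194793701172), (70.24710845947266, 91.64405059814453), 58.60407638549805) [404. 205.  27.] [495. 287. 101.]
[   0  222   44   54 1997] ((374.78564453125, 268.0088195800781), (12.7836332321167, 35.03329086303711), 7.480583667755127) [369. 251.  72.] [383. 286.  93.]
[485 230  27  22 372] ((493.1476135253906, 171.22520446777344), (7.162826061248779, 2.71201491355896), 49.88261032104492) [490. 169.  75.] [495. 174.  87.]
[ 52 250  91   7 481] ((393.9242248535156, 244.10520935058594), (2.759176254272461, 25.290836334228516), 49.479454040527344) [385. 235.  91.] [404. 253.  94.]
[   0  277   52   33 1569] ((370.48291015625, 259.38970947265625), (12.321002960205078, 27.335813522338867), 18.381240844726562) [363. 247.  50.] [380. 274.  86.]
[ 204  276  115   27 3071] ((436.3597106933594, 226.9781036376953), (32.058258056640625, 58.2844352722168), 49.02973175048828) [414. 203.   7.] [464. 258.  82.]
[325 277  21  25 456] ((454.6822814941406, 201.92755126953125), (21.44058609008789, 7.950000286102295), 22.09728240966797) [443. 196.  31.] [463. 210.  79.]
[ 467  277   45   32 1310] ((483.4846496582031, 165.17942810058594), (12.042179107666016, 15.525157928466797), 80.49381256103516) [477. 159.  53.] [492. 172.  79.]
[    0   340   353    44 14249] ((396.33984375, 207.7705535888672), (9.81419563293457, 79.33389282226562), 49.12461471557617) [367. 180.  83.] [426. 234. 100.]
[448 367  52  16 515] ((475.9444580078125, 152.0501251220703), (6.088664531707764, 2.4112038612365723), 46.81386184692383) [473. 150.  18.] [478. 155.  53.]
```

View pics/f2.png

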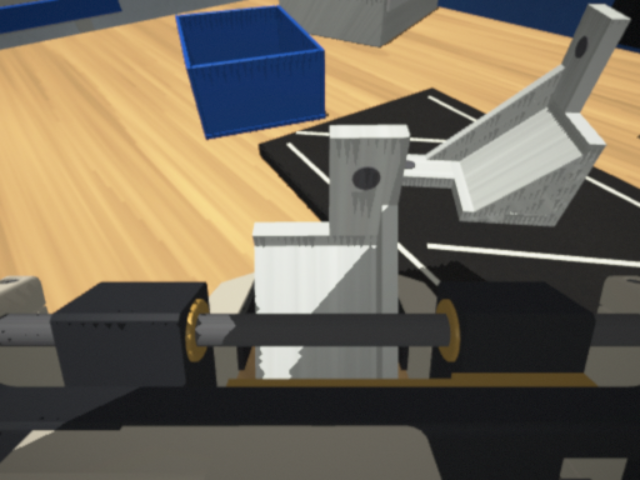

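The flipped grasp holds: the bracket sits between the fingers at (330,300), with its tall tongue at (365,170). I'll lift it, lean back and turn it.

>>> step_arm(targets=[0.4, 0.4, 0, -0.23, 0, 0, 0, 0.4, 0.9, 0, -0.51, 0, 0, 0, 0.4, 0.9, 0, -0.51, 0, 0, 0, 0.4, 0.9, 0, -0.51, 0, 0, 0])

```text
time: 18.02
tool_pos: [451.9, 244.7, 131.9]
tcp_rot: [-3.124, -1.044, 0.841]
contact_force: [-0.5, 0.3, -4.1]
grip_width: 57.7
finger_force: 30.0
```

>>> step_arm(targets=[0.4, 0.03, 0, 0.01, 0, -0.67, 0, 0.4, 0.03, 0, 0.01, 0, -0.67, 0, 0.4, 0.03, 0, 0.01, 0, -0.67, 0, 0.4, 0.03, 0, 0.01, 0, -0.67, 0, 0.4, 0.03, 0, 0.01, 0, -0.67, 0, 0.4, 0.03, 0, 0.01, 0, -0.67, 0])

```text
time: 18.77
tool_pos: [452.6, 246.7, 131.1]
tcp_rot: [-3.126, -0.512, 0.85]
contact_force: [-0.8, -0.2, -4.8]
grip_width: 57.9
finger_force: 30.0
```

```bash
python3 go.py 455 249 130 49.4 25 1 0; python3 - <<'E'
from kin import *
T,o=tool();q,c,m=ik(T);off=o['joint_positions'][5]-q[5]
def show(n,G):
    q,c,m=ik(G);print(n,q.round(2),'q6 %.2f'%((q[5]+off+np.pi)%(2*np.pi)-np.pi),'c%.1f'%c,'m%.2f'%m)
for L in (15,25,30):
    for a in ((455,249,130,49,L,0,0),(530,170,130,20,L,0,0),(570,120,120,-15,L,0,0),(585,105,110,-48.3,L,0,0)):show(a,goal(*a))
E
```

```text
t 18.775 tcp [452.6 246.7 131.1] q [0.16 0.33 2.09 0.82 0.46 0.17] F [-0.8 -0.2 -4.8] w 57.9
shift [ 0.03  0.   -0.03] turn [-0.01 -0.1  -0.01] rows 0.4
(455, 249, 130, 49, 15, 0, 0) [ 0.27  0.36  1.9   0.23  0.67 -0.75] q6 -2.33 c0.0 m0.39
(530, 170, 130, 20, 15, 0, 0) [ 0.15  0.41  1.82  0.09  0.66 -0.26] q6 -1.84 c0.0 m0.38
(570, 120, 120, -15, 15, 0, 0) [ 0.13  0.48  1.74 -0.15  0.69  0.5 ] q6 -1.08 c0.0 m0.41
(585, 105, 110, -48.3, 15, 0, 0) [ 0.16  0.55  1.62 -0.3   0.84  1.19] q6 -0.39 c0.0 m0.56
(455, 249, 130, 49, 25, 0, 0) [ 0.2   0.32  2.04  0.57  0.5  -1.12] q6 -2.69 c0.0 m0.22
(530, 170, 130, 20, 25, 0, 0) [ 0.12  0.36  1.97  0.25  0.4  -0.44] q6 -2.01 c0.0 m0.12
(570, 120, 120, -15, 25, 0, 0) [ 0.17  0.44  1.87 -0.4   0.47  0.76] q6 -0.82 c0.0 m0.19
(585, 105, 110, -48.3, 25, 0, 0) [ 0.24  0.55  1.69 -0.57  0.77  1.47] q6 -0.11 c0.0 m0.43
(455, 249, 130, 49, 30, 0, 0) [ 0.17  0.32  2.1   0.84  0.44 -1.41] q6 -2.98 c0.0 m0.16
(530, 170, 130, 20, 30, 0, 0) [ 0.11  0.35  2.04  0.47  0.27 -0.66] q6 -2.23 c0.0 m-0.01
(570, 120, 120, -15, 30, 0, 0) [ 0.19  0.44  1.93 -0.65  0.37  1.01] q6 -0.56 c0.0 m0.09
(585, 105, 110, -48.3, 30, 0, 0) [ 0.28  0.56  1.72 -0.72  0.75  1.63] q6 0.05 c0.0 m0.28
```

>>> step_arm(targets=[0.4, 0, 0, 0, 0, 0, -1, 0.4, 0, 0, 0, 0, 0, -1, 0.4, 0, 0, 0, 0, 0, -1, 0.4, 0, 0, 0, 0, 0, -1, 0.4, 0, 0, 0, 0, 0, -1])

```text
time: 19.4
tool_pos: [452.3, 246.6, 131.2]
tcp_rot: [2.772, -0.366, 1.708]
contact_force: [0.2, -0.6, -4.9]
grip_width: 57.7
finger_force: 30.0
```

>>> step_arm(targets=[0.4, 0, 0, 0, 0, 0, -1, 0.4, 0, 0, 0, 0, 0, -1, 0.4, 0, 0, 0, 0, 0, -1, 0.4, 0, 0, 0, 0, 0, -1, 0.4, 0, 0, 0, 0, 0, -1])

```text
time: 20.02
tool_pos: [453.2, 246.6, 133.0]
tcp_rot: [2.625, -0.013, 2.426]
contact_force: [-0.5, 0.2, -4.9]
grip_width: 58.2
finger_force: 30.0
```

>>> step_arm(targets=[0.4, 0, 0, 0, 0, 0, -1, 0.4, 0, 0, 0, 0, 0, -1, 0.4, 0, 0, 0, 0, 0, -1, 0.4, 0, 0, 0, 0, 0, -1, 0.4, 0, 0, 0, 0, 0, -1])

```text
time: 20.65
tool_pos: [453.6, 246.6, 134.0]
tcp_rot: [2.75, 0.349, 3.137]
contact_force: [0.8, 0.5, -4.3]
grip_width: 57.7
finger_force: 30.0
```

>>> step_arm(targets=[0.4, 0, 0, 0, 0, 0, -1, 0.4, 0, 0, 0, 0, 0, -1, 0.4, 0, 0, 0, 0, 0, -1, 0.4, 0, 0, 0, 0, 0, -1, 0.4, 0, 0, 0, 0, 0, -1])

```text
time: 21.28
tool_pos: [453.9, 246.6, 134.5]
tcp_rot: [3.128, 0.519, -2.296]
contact_force: [1.1, -0.8, -3.8]
grip_width: 58.1
finger_force: 30.0
```

```bash
python3 go.py 530 170 140 20 18 0 0 570 120 130 -15 18 0 0 591 96.8 100 -48.3 28 0 0
```

```text
t 21.275 tcp [453.9 246.6 134.5] q [ 0.16  0.32  2.09  0.83  0.46 -2.97] F [ 1.1 -0.8 -3.8] w 58.1
shift [ 0.02 -1.07 -0.15] turn [0.27 0.25 0.58] rows 2.9
shift [-0.17 -0.6   0.16] turn [0.24 0.   0.74] rows 3.3
shift [-0.15 -0.15  0.37] turn [ 0.29 -0.22  0.68] rows 3.2
```

>>> step_arm(targets=[0.4, 0.02, -1, -0.15, 0.27, 0.25, 0.58, 0.4, 0.02, -1, -0.15, 0.27, 0.25, 0.58, 0.4, 0.02, -1, -0.15, 0.27, 0.25, 0.58, 0.4, 0.02, -1, -0.15, 0.27, 0.25, 0.58])

```text
time: 21.78
tool_pos: [523.7, 173.4, 145.6]
tcp_rot: [3.138, 0.316, -2.795]
contact_force: [-0.5, 0.3, -5.0]
grip_width: 58.2
finger_force: 30.0
```

>>> step_arm(targets=[0.4, -0.17, -0.6, 0.16, 0.24, 0, 0.74, 0.4, -0.17, -0.6, 0.16, 0.24, 0, 0.74, 0.4, -0.17, -0.6, 0.16, 0.24, 0, 0.74, 0.4, -0.17, -0.6, 0.16, 0.24, 0, 0.74, 0.4, -0.17, -0.6, 0.16, 0.24, 0, 0.74])

```text
time: 22.4
tool_pos: [564.1, 126.0, 135.5]
tcp_rot: [3.136, 0.315, 2.885]
contact_force: [-0.1, -0.2, -4.0]
grip_width: 57.8
finger_force: 30.0
```

```bash
python3 go.py 591 96.8 90 -48.3 28 0 0
```

```text
t 22.4 tcp [564.1 126.  135.5] q [ 0.15  0.44  1.77 -0.2   0.64 -1.03] F [-0.1 -0.2 -4. ] w 57.8
shift [-0.17 -0.2   0.48] turn [ 0.3  -0.22  0.69] rows 3.3
```

>>> step_arm(targets=[0.4, -0.17, -0.2, 0.4, 0.3, -0.25, 0.69, 0.4, -0.17, -0.2, 0.4, 0.3, -0.25, 0.69, 0.4, -0.17, -0.2, 0.4, 0.3, -0.25, 0.69, 0.4, -0.17, -0.2, 0.4, 0.3, -0.25, 0.69, 0.4, -0.17, -0.2, 0.4, 0.3, -0.25, 0.69])

```text
time: 23.02
tool_pos: [586.9, 100.2, 102.4]
tcp_rot: [3.134, 0.513, 2.298]
contact_force: [-0.5, -0.3, -4.4]
grip_width: 57.9
finger_force: 30.0
```

```bash
python3 go.py 591 96.8 42 -48.3 30.1 0 0
```

```text
t 23.025 tcp [586.9 100.2 102.4] q [ 0.25  0.58  1.73 -0.73  0.71  0.06] F [-0.5 -0.3 -4.4] w 57.9
shift [0.25 0.   0.49] turn [ 0.01 -0.02 -0.  ] rows 0.9
```

>>> step_arm(targets=[0.4, 0.25, 0, 0.49, 0.01, -0.02, 0, 0.4, 0.25, 0, 0.49, 0.01, -0.02, 0, 0.4, 0.25, 0, 0.49, 0.01, -0.02, 0])

```text
time: 23.4
tool_pos: [588.8, 97.2, 48.4]
tcp_rot: [-3.141, 0.53, 2.297]
contact_force: [0.9, -0.4, -3.7]
grip_width: 57.6
finger_force: 30.0
```

```bash
python3 go.py 591 96.8 39.5 -48.3 30.1 0 0; python3 find.py 3|head -1
```

```text
t 23.4 tcp [588.8  97.2  48.4] q [ 0.26  0.67  1.76 -0.86  0.64  0.22] F [ 0.9 -0.4 -3.7] w 57.6
shift [0.03 0.01 0.03] turn [-0.    0.01 -0.  ] rows 0.1
23.45 [589.1  97.3  49. ] [ 0.26  0.67  1.76 -0.86  0.64  0.22]
```

View pics/f3.png

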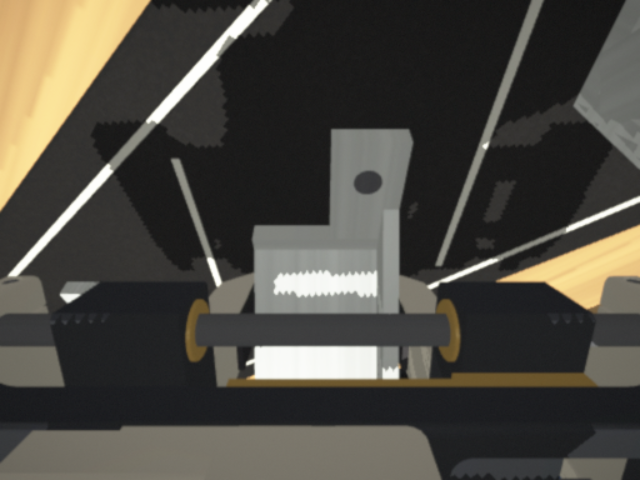

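In the wrist view the tongue (370,170) and cheek (390,250) are now on image right, which is the viewer's left, so the hand is correct. I'll lower and release.

>>> step_arm(targets=[0.4, 0.03, 0.01, 0.015, 0, 0, 0, 0.4, 0.04, 0.01, 0.03, 0, 0, 0, 0.4, 0.04, 0.01, 0.03, 0, 0, 0])

```text
time: 23.82
tool_pos: [588.5, 99.8, 44.0]
tcp_rot: [3.141, 0.531, 2.296]
contact_force: [0.4, -0.2, -4.7]
grip_width: 57.5
finger_force: 30.0
```

>>> step_arm(targets=[1, 0, 0, 0, 0, 0, 0, 1, 0, 0, 0, 0, 0, 0, 1, 0, 0, 0, 0, 0, 0, 1, 0, 0, -0.5, 0, 0, 0, 1, 0, 0, -1, 0, 0, 0, 1, 0, 0, -1, 0, 0, 0])

```text
time: 24.58
tool_pos: [556.0, 139.5, 133.6]
tcp_rot: [3.133, 0.534, 2.294]
contact_force: [-0.7, -0.4, -0.2]
grip_width: 91.8
finger_force: 0.0
```

```bash
python3 go.py 572.4 -50.3 60 -48.3 5 0 140
```

```text
t 24.575 tcp [556.  139.5 133.6] q [ 0.35  0.52  1.74 -0.71  0.8   0.12] F [-0.7 -0.4 -0.2] w 91.8
shift [-1.57 -1.13  0.09] turn [ 0.01  0.57 -0.  ] rows 3.1
```

```bash
python3 go.py 610 60 225 -48.3 3 0 0 625 -15 235 -48.3 3 0 0
```

```text
t 24.575 tcp [556.  139.5 133.6] q [ 0.35  0.52  1.74 -0.71  0.8   0.12] F [-0.7 -0.4 -0.2] w 91.8
shift [-1.31 -0.12 -0.36] turn [ 0.01  0.61 -0.  ] rows 2.6
shift [-0.66 -0.39 -0.07] turn [-0. -0. -0.] rows 1.2
```

>>> step_arm(targets=[1, -0.2, 0, -0.5, 0, 0.1, 0, 1, -0.9, -0.12, -0.5, 0, 0.5, 0, 1, -1, -0.12, -0.4, 0, 0.6, 0, 1, -1, -0.12, -0.4, 0, 0.6, 0])

```text
time: 25.08
tool_pos: [592.2, 76.1, 215.8]
tcp_rot: [3.138, 0.06, 2.291]
contact_force: [-1.0, -0.1, -0.8]
grip_width: 91.4
finger_force: 0.0
```

>>> step_arm(targets=[1, -0.8, -0.4, 0, 0, 0, 0, 1, -0.8, -0.4, 0, 0, 0, 0, 1, -0.8, -0.4, 0, 0, 0, 0])

```text
time: 25.45
tool_pos: [612.8, -8.8, 218.6]
tcp_rot: [-3.141, 0.06, 2.292]
contact_force: [-0.6, -0.2, -1.1]
grip_width: 92.3
finger_force: 0.0
```

```bash
python3 meas.py w4
```

```text
25.5 [612.4  -7.2 218.7] [-3.141  0.059  2.293] [-0.118  0.508  1.355 -0.042  1.235 -0.827]
B ctr [576.3 113.1] dims [58.4 99.3] yaw -48.4 mid [592.2  95.1] in bay 25.0 -0.2 zmax 114
C ctr [557.1 -32.4] dims [58.2 99.8] yaw -49.2 mid [572.7 -50.6] in bay 24.4 3.2 zmax 114
D ctr [ 541.5 -163. ] dims [46.6 77.8] yaw -89.9 mid [ 541.5 -187. ] in bay 8.9 3.9 zmax 41
```

```bash
python3 go.py 572.7 -50.6 38 -49.2 20 0 100 572.7 -50.6 38 -49.2 20 0 0; python3 - <<'E'
from kin import *
T,o=tool();q,c,m=ik(T);off=o['joint_positions'][5]-q[5]
def show(n,G):
    q,c,m=ik(G);print(n,q.round(2),'q6 %.2f'%((q[5]+off+np.pi)%(2*np.pi)-np.pi),'c%.1f'%c,'m%.2f'%m)
for a in ((572,-50,100,-49,20,0,0),(520,50,120,0,18,0,0),(490,170,120,30,18,0,0),(450,245,26,60,20,0,0),(450,245,26,60,20,1,95),(450,245,26,60,65,1,80),(450,245,26,60,65,1,0),(450,245,130,60,65,1,0),(450,245,130,60,25,0,0),(571,-53,39,-48.3,25,0,0)):show(a,goal(*a))
E
```

```text
t 25.5 tcp [612.4  -7.2 218.7] q [-0.12  0.51  1.36 -0.04  1.24 -0.83] F [-0.3  0.3  0.6] w 91.7
shift [ 0.35 -0.58  0.79] turn [ 0.   -0.37  0.01] rows 1.7
shift [ 0. -0.  1.] turn [ 0. -0.  0.] rows 1.6
(572, -50, 100, -49, 20, 0, 0) [-0.1   0.5   1.79 -0.41  0.63  1.06] q6 -0.51 c0.0 m0.35
(520, 50, 120, 0, 18, 0, 0) [-0.06  0.36  1.96  0.04  0.51 -0.09] q6 -1.66 c0.0 m0.23
(490, 170, 120, 30, 18, 0, 0) [ 0.12  0.35  1.97  0.24  0.54 -0.6 ] q6 -2.17 c0.0 m0.26
(450, 245, 26, 60, 20, 0, 0) [ 0.2   0.55  2.05  0.71  0.4  -1.49] q6 -3.06 c0.0 m0.12
(450, 245, 26, 60, 20, 1, 95) [0.14 0.33 2.04 0.49 0.61 1.84] q6 0.27 c0.0 m0.33
(450, 245, 26, 60, 65, 1, 80) [-0.46  0.87  2.45  1.72  1.15 -0.2 ] q6 -1.77 c0.0 m0.25
(450, 245, 26, 60, 65, 1, 0) [-0.21  0.95  2.35  1.95  1.19 -0.16] q6 -1.73 c0.0 m0.35
(450, 245, 130, 60, 65, 1, 0) [-0.21  0.61  2.37  1.81  1.09  0.18] q6 -1.40 c0.0 m0.33
(450, 245, 130, 60, 25, 0, 0) [ 0.15  0.33  2.02  0.62  0.6  -1.38] q6 -2.95 c0.0 m0.32
(571, -53, 39, -48.3, 25, 0, 0) [-0.07  0.6   1.88 -0.76  0.44  1.43] q6 -0.14 c0.0 m0.16
```

>>> step_arm(targets=[1, 0.3, -0.5, 0, 0, -0.2, 0, 1, 0.35, -0.58, 0.5, 0, -0.37, 0.01, 1, 0.35, -0.58, 0.79, 0, -0.37, 0.01, 1, 0.35, -0.58, 0.79, 0, -0.37, 0.01])

```text
time: 26.0
tool_pos: [547.6, -20.5, 136.9]
tcp_rot: [-3.14, 0.347, 2.291]
contact_force: [0.6, -0.3, 0.0]
grip_width: 91.9
finger_force: 0.0
```

```bash
python3 go.py 572.7 -50.6 38 -49.2 20 0 5
```

```text
t 26.0 tcp [547.6 -20.5 136.9] q [-0.05  0.43  1.81 -0.39  0.7  -0.49] F [ 0.6 -0.3  0. ] w 91.9
shift [-0.03 -0.01  0.95] turn [ 0.   -0.    0.01] rows 1.5
```

>>> step_arm(targets=[1, -0.02, -0.01, 0.5, 0, 0, 0.01, 1, -0.02, -0.01, 0.95, 0, 0, 0.01, 1, -0.02, -0.01, 0.95, 0, 0, 0.01, 1, -0.02, -0.01, 0.95, 0, 0, 0.01])

```text
time: 26.5
tool_pos: [572.5, -48.1, 52.2]
tcp_rot: [3.134, 0.353, 2.279]
contact_force: [-0.4, 0.1, 0.3]
grip_width: 91.8
finger_force: 0.0
```

```bash
python3 go.py 572.7 -50.6 38 -49.2 20 0 0
```

```text
t 26.5 tcp [572.5 -48.1  52.2] q [-0.1   0.59  1.82 -0.5   0.51 -0.4 ] F [-0.4  0.1  0.3] w 91.8
shift [ 0.03 -0.02  0.08] turn [ 0.01  0.   -0.01] rows 0.1
```

>>> step_arm(targets=[1, 0.03, -0.02, 0.08, 0, 0, 0, 0.4, 0.03, -0.02, 0.08, 0, 0, 0, 0.4, 0.03, -0.02, 0.08, 0, 0, 0, 0.4, 0.03, -0.02, 0.08, 0, 0, 0, 0.4, 0.03, -0.02, 0.08, 0, 0, 0, 0.4, 0.03, -0.02, 0.08, 0, 0, 0, 0.4, -0.08, -0.02, -0.2, 0, 0, 0, 0.4, -0.18, -0.02, -0.48, 0, 0, 0, 0.4, -0.18, -0.02, -0.48, 0, 0, 0])

```text
time: 27.62
tool_pos: [570.9, -50.3, 103.3]
tcp_rot: [3.133, 0.353, 2.278]
contact_force: [0.7, -0.3, -1.7]
grip_width: 58.1
finger_force: 30.0
```

```bash
python3 go.py 530 40 140 -10 19 0 0 500 150 140 28 20 0 0 455 245 70 50 20 0 0
```

```text
t 27.625 tcp [570.9 -50.3 103.3] q [-0.1   0.51  1.79 -0.41  0.62 -0.5 ] F [ 0.7 -0.3 -1.7] w 58.1
shift [ 0.76  0.27 -0.73] turn [-0.28  0.03 -0.83] rows 3.7
shift [ 0.46  1.02 -0.16] turn [-0.28 -0.02 -0.8 ] rows 3.6
shift [0.19 1.04 0.67] turn [-0.17  0.   -0.46] rows 2.1
```

>>> step_arm(targets=[0.4, 0.2, 0, -0.5, -0.05, 0, -0.2, 0.4, 0.76, 0.27, -0.73, -0.28, 0.03, -0.83, 0.4, 0.76, 0.27, -0.73, -0.28, 0.03, -0.83, 0.4, 0.76, 0.27, -0.73, -0.28, 0.03, -0.83, 0.4, 0.76, 0.27, -0.73, -0.28, 0.03, -0.83])

```text
time: 28.25
tool_pos: [526.3, 39.9, 142.7]
tcp_rot: [-3.137, 0.323, 2.968]
contact_force: [-0.1, -0.8, -1.8]
grip_width: 57.9
finger_force: 30.0
```

>>> step_arm(targets=[0.4, 0.46, 1, -0.16, -0.28, -0.02, -0.8, 0.4, 0.46, 1, -0.16, -0.28, -0.02, -0.8, 0.4, 0.46, 1, -0.16, -0.28, -0.02, -0.8, 0.4, 0.46, 1, -0.16, -0.28, -0.02, -0.8, 0.4, 0.46, 1, -0.16, -0.28, -0.02, -0.8])

```text
time: 28.88
tool_pos: [496.3, 146.6, 143.2]
tcp_rot: [-3.141, 0.338, -2.654]
contact_force: [0.3, 0.6, -3.1]
grip_width: 58.0
finger_force: 30.0
```

>>> step_arm(targets=[0.4, 0.19, 1, 0.67, -0.17, 0, -0.46, 0.4, 0.19, 1, 0.67, -0.17, 0, -0.46, 0.4, 0.19, 1, 0.67, -0.17, 0, -0.46, 0.4, 0.19, 1, 0.67, -0.17, 0, -0.46])

```text
time: 29.38
tool_pos: [453.7, 237.2, 74.4]
tcp_rot: [3.138, 0.34, -2.269]
contact_force: [0.6, -0.1, -2.6]
grip_width: 57.8
finger_force: 30.0
```

```bash
python3 go.py 455 245 26.5 50 20 0 0
```

```text
t 29.375 tcp [453.7 237.2  74.4] q [ 0.21  0.45  2.03  0.51  0.44 -2.67] F [ 0.6 -0.1 -2.6] w 57.8
shift [0.1  0.04 0.41] turn [ 0.   -0.01 -0.  ] rows 0.7
```

>>> step_arm(targets=[0.4, 0.1, 0.04, 0.3, 0, 0, 0, 0.4, 0.1, 0.04, 0.41, 0, 0, 0, 0.4, 0.1, 0.04, 0.41, 0, 0, 0, 0.4, 0.1, 0.04, 0.41, 0, 0, 0, 1, 0.1, 0.04, 0.41, 0, 0, 0, 1, 0.1, 0.04, 0.41, 0, 0, 0, 1, 0.1, 0.04, 0.41, 0, 0, 0, 1, 0.1, 0.04, 0, 0, 0, 0, 1, 0.1, 0.04, -0.55, 0, 0, 0, 1, 0.1, 0.04, -0.55, 0, 0, 0])

```text
time: 30.62
tool_pos: [434.0, 218.3, 126.6]
tcp_rot: [-3.14, 0.346, -2.263]
contact_force: [0.0, -0.1, 0.1]
grip_width: 91.8
finger_force: 0.0
```

```bash
python3 find.py 5|head -3
```

```text
30.675 [433.4 218.4 124.8] [ 0.17  0.31  2.05  0.43  0.55 -2.62]
[ 221   99   73  152 7878] ((438.7254333496094, 224.02261352539062), (100.92292785644531, 57.983978271484375), 49.902687072753906) [409. 167.   5.] [488. 280.  80.]
```

>>> step_arm(targets=[1, 0, 0, 0, 0, 0, 1, 1, 0, 0, 0, 0, 0, 1, 1, 0, 0, 0, 0, 0, 1, 1, 0, 0, 0, 0, 0, 1, 1, 0, 0, 0, 0, 0, 1])

```text
time: 31.3
tool_pos: [432.1, 218.6, 121.8]
tcp_rot: [2.894, 0.234, -3.079]
contact_force: [-0.3, 0.5, 0.1]
grip_width: 91.7
finger_force: 0.0
```

>>> step_arm(targets=[1, 0, 0, 0, 0, 0, 1, 1, 0, 0, 0, 0, 0, 1, 1, 0, 0, 0, 0, 0, 1, 1, 0, 0, 0, 0, 0, 1, 1, 0, 0, 0, 0, 0, 1])

```text
time: 31.92
tool_pos: [432.3, 218.5, 122.4]
tcp_rot: [2.802, -0.003, 2.451]
contact_force: [-0.9, -0.6, 0.7]
grip_width: 91.9
finger_force: 0.0
```

>>> step_arm(targets=[1, 0, 0, 0, 0, 0, 1, 1, 0, 0, 0, 0, 0, 1, 1, 0, 0, 0, 0, 0, 1, 1, 0, 0, 0, 0, 0, 1, 1, 0, 0, 0, 0, 0, 1])

```text
time: 32.55
tool_pos: [432.4, 218.5, 122.7]
tcp_rot: [2.898, -0.24, 1.696]
contact_force: [-0.7, 0.0, -0.2]
grip_width: 91.9
finger_force: 0.0
```

>>> step_arm(targets=[1, 0, 0, 0, 0, 0, 1, 1, 0, 0, 0, 0, 0, 1, 1, 0, 0, 0, 0, 0, 1, 1, 0, 0, 0, 0, 0, 1, 1, 0, 0, 0, 0, 0, 1])

```text
time: 33.17
tool_pos: [432.5, 218.5, 122.8]
tcp_rot: [-3.14, -0.34, 0.881]
contact_force: [0.4, 0.8, -0.8]
grip_width: 92.0
finger_force: 0.0
```

```bash
python3 go.py 454.2 242.4 28 49.9 60 1 85 454.2 242.4 28 49.9 65 1 75
```

```text
t 33.175 tcp [432.5 218.5 122.8] q [0.17 0.32 2.05 0.43 0.55 0.52] F [ 0.4  0.8 -0.8] w 92.0
shift [-0.6   0.01  0.31] turn [-0.01  0.9   0.01] rows 3.8
shift [-0.07 -0.    0.1 ] turn [ 0.    0.11 -0.  ] rows 0.5
```

>>> step_arm(targets=[1, -0.4, 0.01, 0, 0, 0.4, 0, 1, -0.6, 0.01, 0.2, -0.01, 0.7, 0.01, 1, -0.6, 0.01, 0.31, -0.01, 0.9, 0.01, 1, -0.6, 0.01, 0.31, -0.01, 0.9, 0.01, 1, -0.6, 0.01, 0.31, -0.01, 0.9, 0.01, 1, -0.6, 0.01, 0.31, -0.01, 0.9, 0.01, 1, -0.6, 0.01, 0.31, -0.01, 0.9, 0.01, 1, -0.6, 0.01, 0.31, -0.01, 0.9, 0.01])

```text
time: 34.17
tool_pos: [401.0, 187.9, 73.4]
tcp_rot: [-3.092, -1.005, 0.862]
contact_force: [-0.4, 1.1, -0.2]
grip_width: 91.5
finger_force: 0.0
```

```bash
python3 go.py 454.2 242.4 28 49.9 65 1 60
```

```text
t 34.175 tcp [401.  187.9  73.4] q [-0.35  0.73  2.55  1.95  1.05 -1.69] F [-0.4  1.1 -0.2] w 91.5
shift [-0.06  0.07  0.23] turn [-0.05  0.16 -0.01] rows 0.7
```

>>> step_arm(targets=[1, -0.06, 0.07, 0.23, -0.05, 0.16, -0.01, 1, -0.06, 0.07, 0.23, -0.05, 0.16, -0.01, 1, -0.06, 0.07, 0.23, -0.05, 0.16, -0.01, 1, -0.06, 0.07, 0.23, -0.05, 0.16, -0.01])

```text
time: 34.67
tool_pos: [415.8, 197.6, 58.7]
tcp_rot: [-3.135, -1.13, 0.869]
contact_force: [0.9, 0.5, 0.7]
grip_width: 92.0
finger_force: 0.0
```

```bash
python3 go.py 454.2 242.4 27.5 49.9 65 1 0
```

```text
t 34.675 tcp [415.8 197.6  58.7] q [-0.34  0.93  2.56  2.05  1.27 -1.91] F [0.9 0.5 0.7] w 92.0
shift [-0.03  0.01  0.61] turn [-0.01  0.01 -0.  ] rows 1.0
```

>>> step_arm(targets=[1, -0.02, 0.01, 0.3, -0.01, 0.01, 0, 1, -0.02, 0.01, 0.6, -0.01, 0.01, 0, 1, -0.02, 0.01, 0.6, -0.01, 0.01, 0])

```text
time: 35.05
tool_pos: [451.2, 239.5, 31.7]
tcp_rot: [3.139, -1.141, 0.872]
contact_force: [0.6, 0.4, 1.5]
grip_width: 91.9
finger_force: 0.8
```

```bash
python3 go.py 454.2 242.4 27 49.9 65 1 0
```

```text
t 35.05 tcp [451.2 239.5  31.7] q [-0.15  0.98  2.44  2.21  1.3  -1.82] F [0.6 0.4 1.5] w 91.9
shift [-0.03  0.   -0.  ] turn [ 0.   -0.01  0.  ] rows 0.0
```

>>> step_arm(targets=[0.4, -0.01, 0, 0, 0, 0, 0, 0.4, -0.01, 0, 0, 0, 0, 0, 0.4, -0.01, 0, 0, 0, 0, 0, 0.4, -0.01, 0, 0, 0, 0, 0, 0.4, -0.01, 0, 0, 0, 0, 0])

```text
time: 35.67
tool_pos: [449.2, 237.4, 28.0]
tcp_rot: [-3.123, -1.136, 0.848]
contact_force: [-3.4, -5.9, 7.1]
grip_width: 57.9
finger_force: 30.0
```

```bash
python3 go.py 454.2 242.4 130 49.9 65 1 0 454.2 242.4 135 49.9 28 1 0
```

```text
t 35.675 tcp [449.2 237.4  28. ] q [-0.15  0.99  2.45  2.21  1.3  -1.82] F [-3.4 -5.9  7.1] w 57.9
shift [ 0.96 -0.   -0.43] turn [ 0.   -0.   -0.01] rows 1.7
shift [ 0.08 -0.   -0.01] turn [-0.   -0.82  0.  ] rows 3.5
```

>>> step_arm(targets=[0.4, 0.4, 0, -0.18, 0, 0, 0, 0.4, 0.96, 0, -0.43, 0, 0, 0, 0.4, 0.96, 0, -0.43, 0, 0, 0, 0.4, 0.96, 0, -0.43, 0, 0, 0])

```text
time: 36.17
tool_pos: [450.6, 238.2, 132.1]
tcp_rot: [-3.125, -1.134, 0.851]
contact_force: [0.4, -0.3, -3.6]
grip_width: 57.7
finger_force: 30.0
```

>>> step_arm(targets=[0.4, 0.08, 0, -0.01, 0, -0.82, 0, 0.4, 0.08, 0, -0.01, 0, -0.82, 0, 0.4, 0.08, 0, -0.01, 0, -0.82, 0, 0.4, 0.08, 0, -0.01, 0, -0.82, 0, 0.4, 0.08, 0, -0.01, 0, -0.82, 0, 0.4, 0.08, 0, -0.01, 0, -0.82, 0, 0.4, 0.08, 0, -0.01, 0, -0.82, 0])

```text
time: 37.05
tool_pos: [451.7, 240.3, 136.4]
tcp_rot: [-3.128, -0.484, 0.861]
contact_force: [-0.7, 0.8, -2.2]
grip_width: 57.5
finger_force: 30.0
```

```bash
python3 go.py 454.2 242.4 135 49.9 28 1 0
```

```text
t 37.05 tcp [451.7 240.3 136.4] q [0.15 0.31 2.07 0.72 0.49 0.26] F [-0.7  0.8 -2.2] w 57.5
shift [ 0.02  0.   -0.03] turn [-0.01  0.01 -0.01] rows 0.1
```

>>> step_arm(targets=[0.4, 0, 0, 0, 0, 0, -1, 0.4, 0, 0, 0, 0, 0, -1, 0.4, 0, 0, 0, 0, 0, -1, 0.4, 0, 0, 0, 0, 0, -1, 0.4, 0, 0, 0, 0, 0, -1])

```text
time: 37.67
tool_pos: [451.1, 240.0, 136.3]
tcp_rot: [2.794, -0.346, 1.71]
contact_force: [-0.1, -0.4, -2.5]
grip_width: 58.2
finger_force: 30.0
```

>>> step_arm(targets=[0.4, 0, 0, 0, 0, 0, -1, 0.4, 0, 0, 0, 0, 0, -1, 0.4, 0, 0, 0, 0, 0, -1, 0.4, 0, 0, 0, 0, 0, -1, 0.4, 0, 0, 0, 0, 0, -1])

```text
time: 38.3
tool_pos: [451.9, 240.1, 138.0]
tcp_rot: [2.653, -0.012, 2.435]
contact_force: [-0.8, -0.8, -2.6]
grip_width: 57.8
finger_force: 30.0
```

>>> step_arm(targets=[0.4, 0, 0, 0, 0, 0, -1, 0.4, 0, 0, 0, 0, 0, -1, 0.4, 0, 0, 0, 0, 0, -1, 0.4, 0, 0, 0, 0, 0, -1, 0.4, 0, 0, 0, 0, 0, -1])

```text
time: 38.92
tool_pos: [452.2, 240.2, 138.9]
tcp_rot: [2.773, 0.331, -3.129]
contact_force: [0.5, 0.1, -3.1]
grip_width: 58.3
finger_force: 30.0
```

>>> step_arm(targets=[0.4, 0, 0, 0, 0, 0, -1, 0.4, 0, 0, 0, 0, 0, -1, 0.4, 0, 0, 0, 0, 0, -1, 0.4, 0, 0, 0, 0, 0, -1, 0.4, 0, 0, 0, 0, 0, -1])

```text
time: 39.55
tool_pos: [452.4, 240.2, 139.4]
tcp_rot: [3.13, 0.491, -2.285]
contact_force: [-0.3, 0.5, -2.6]
grip_width: 58.3
finger_force: 30.0
```

```bash
python3 go.py 500 150 150 25 18 0 0 525 50 150 -5 15 0 0 570.1 -52.4 110 -45 18 0 0
```

```text
t 39.55 tcp [452.4 240.2 139.4] q [ 0.15  0.31  2.08  0.73  0.49 -2.88] F [-0.3  0.5 -2.6] w 58.3
shift [ 0.26 -0.94 -0.34] turn [0.22 0.22 0.49] rows 2.5
shift [ 0.18 -1.   -0.06] turn [0.19 0.07 0.64] rows 2.8
shift [-0.42 -0.97  0.53] turn [ 0.25 -0.06  0.85] rows 3.7
```

>>> step_arm(targets=[0.4, 0.26, -0.94, -0.34, 0.22, 0.22, 0.49, 0.4, 0.26, -0.94, -0.34, 0.22, 0.22, 0.49, 0.4, 0.26, -0.94, -0.34, 0.22, 0.22, 0.49, 0.4, 0.26, -0.94, -0.34, 0.22, 0.22, 0.49])

```text
time: 40.05
tool_pos: [499.3, 149.9, 156.8]
tcp_rot: [3.14, 0.315, -2.7]
contact_force: [-0.4, 0.9, -2.1]
grip_width: 57.7
finger_force: 30.0
```

>>> step_arm(targets=[0.4, 0.18, -1, -0.06, 0.19, 0.07, 0.64, 0.4, 0.18, -1, -0.06, 0.19, 0.07, 0.64, 0.4, 0.18, -1, -0.06, 0.19, 0.07, 0.64, 0.4, 0.18, -1, -0.06, 0.19, 0.07, 0.64])

```text
time: 40.55
tool_pos: [524.3, 51.8, 156.3]
tcp_rot: [-3.142, 0.257, 3.065]
contact_force: [-0.1, 0.8, -2.7]
grip_width: 57.8
finger_force: 30.0
```

>>> step_arm(targets=[0.4, -0.42, -0.97, 0.3, 0.25, -0.06, 0.85, 0.4, -0.42, -0.97, 0.4, 0.25, -0.06, 0.85, 0.4, -0.42, -0.97, 0.4, 0.25, -0.06, 0.85, 0.4, -0.42, -0.97, 0.4, 0.25, -0.06, 0.85, 0.4, -0.42, -0.97, 0.4, 0.25, -0.06, 0.85])

```text
time: 41.18
tool_pos: [567.3, -48.5, 128.5]
tcp_rot: [-3.138, 0.307, 2.373]
contact_force: [-0.1, -0.4, -2.7]
grip_width: 57.9
finger_force: 30.0
```

```bash
python3 -c "
from meas import *
print(BAY['C']+24.5*X)"; python3 go.py 570.4 -52.8 60 -48.3 25 0 0
```

```text
[570.43564369 -52.82013547]
t 41.175 tcp [567.3 -48.5 128.5] q [-0.12  0.46  1.76 -0.29  0.69 -0.72] F [-0.1 -0.4 -2.7] w 57.9
shift [ 0.16 -0.01  0.61] turn [ 0.03 -0.16  0.09] rows 1.0
```

>>> step_arm(targets=[0.4, 0.16, -0.01, 0.61, 0.03, -0.16, 0.09, 0.4, 0.16, -0.01, 0.61, 0.03, -0.16, 0.09, 0.4, 0.16, -0.01, 0.61, 0.03, -0.16, 0.09, 0.4, 0.16, -0.01, 0.61, 0.03, -0.16, 0.09])

```text
time: 41.68
tool_pos: [569.9, -53.0, 67.3]
tcp_rot: [3.141, 0.435, 2.294]
contact_force: [0.9, 0.6, -1.8]
grip_width: 57.8
finger_force: 30.0
```

```bash
python3 go.py 570.4 -52.8 43 -48.3 24.9 0 0
```

```text
t 41.675 tcp [569.9 -53.   67.3] q [-0.08  0.56  1.86 -0.68  0.49 -0.23] F [ 0.9  0.6 -1.8] w 57.8
shift [0.1  0.   0.16] turn [-0.    0.   -0.01] rows 0.3
```

>>> step_arm(targets=[0.4, 0.1, 0, 0.16, 0, 0, -0.01, 0.4, 0.1, 0, 0.16, 0, 0, -0.01, 0.4, 0.1, 0, 0.16, 0, 0, -0.01])

```text
time: 42.05
tool_pos: [568.7, -51.5, 48.9]
tcp_rot: [-3.14, 0.436, 2.299]
contact_force: [0.2, 0.6, -2.9]
grip_width: 58.0
finger_force: 30.0
```

```bash
python3 go.py 570.4 -52.8 39.4 -48.3 24.9 0 0
```

```text
t 42.05 tcp [568.7 -51.5  48.9] q [-0.07  0.6   1.88 -0.74  0.45 -0.16] F [ 0.2  0.6 -2.9] w 58.0
shift [0.02 0.   0.04] turn [-0.  0.  0.] rows 0.1
```

Lower by about 4 mm, release, and retreat along the axis.

>>> step_arm(targets=[0.4, 0.01, 0, 0.02, 0, 0, 0, 0.4, 0.02, 0, 0.04, 0, 0, 0, 0.4, 0.02, 0, 0.04, 0, 0, 0])

```text
time: 42.42
tool_pos: [568.3, -51.2, 45.2]
tcp_rot: [-3.14, 0.438, 2.299]
contact_force: [-6.8, 2.0, 13.2]
grip_width: 57.9
finger_force: 30.0
```

>>> step_arm(targets=[1, 0, 0, 0, 0, 0, 0, 1, 0, 0, 0, 0, 0, 0, 1, 0, 0, 0, 0, 0, 0, 1, 0, 0, -0.5, 0, 0, 0, 1, 0, 0, -1, 0, 0, 0, 1, 0, 0, -1, 0, 0, 0])

```text
time: 43.18
tool_pos: [541.1, -18.5, 137.0]
tcp_rot: [3.139, 0.439, 2.299]
contact_force: [0.1, 0.0, -0.9]
grip_width: 92.1
finger_force: 0.0
```

>>> step_arm(targets=[1, -0.2, 0, -0.5, 0, 0.1, 0, 1, -0.9, -0.12, -0.5, 0, 0.5, 0, 1, -1, -0.12, -0.4, 0, 0.5, 0, 1, -1, -0.12, -0.4, 0, 0.5, 0, 1, -1, -0.12, -0.4, 0, 0.5, 0])

```text
time: 43.8
tool_pos: [579.3, -82.7, 210.3]
tcp_rot: [-3.137, 0.041, 2.297]
contact_force: [-0.1, 1.2, -0.4]
grip_width: 92.0
finger_force: 0.0
```

```bash
python3 meas.py w5; python3 - <<'E'
from h import *
p,d=bot.capture('scene');cv2.imwrite('pics/s9.png',cv2.resize(p[100:300,120:360],(720,600),interpolation=cv2.INTER_CUBIC))
E
```

```text
43.85 [579.1 -81.9 210.7] [-3.137  0.041  2.298] [-0.258  0.47   1.441 -0.028  1.199 -0.976]
B ctr [586.4 101.7] dims [59.5 69. ] yaw -48.3 mid [602.4  83.7] in bay 40.3 -0.1 zmax 114
C ctr [554.3 -36.4] dims [58.3 99.6] yaw -47.8 mid [570.4 -54.2] in bay 25.5 -0.9 zmax 114
D ctr [ 543.8 -181.1] dims [58.5 99.6] yaw -54.4 mid [ 557.7 -200.6] in bay 29.9 7.0 zmax 71
```

View pics/s9.png

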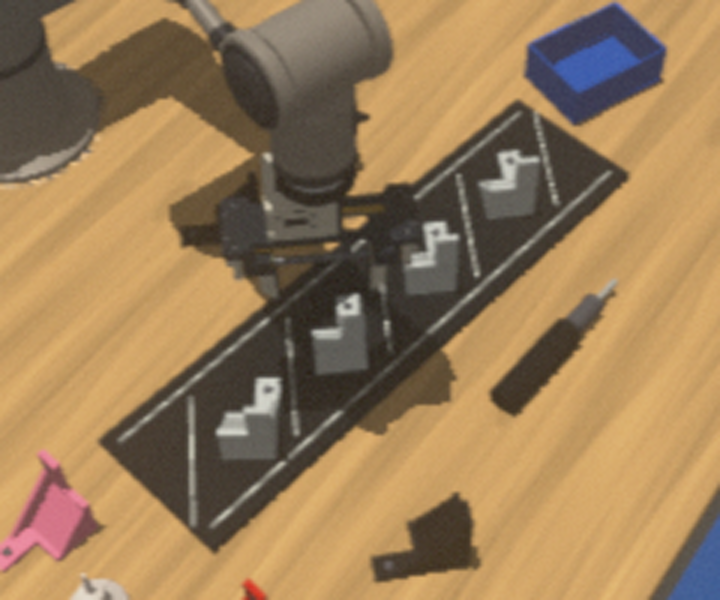

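The scene view shows all four brackets with the same hand, at (250,425), (340,335), (430,260) and (510,185). C stands 25.5 mm along its bay, 0.9 mm off centre and 0.5° off line. B and D are undisturbed, and the gripper is clear, so I'll hand in.

```bash
python3 -c "
from plant import bot
print(bot.close_job())"
```

```text
the job is handed in; nothing more can be done
None
```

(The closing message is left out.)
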